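Refit the front roller of a tube roller mixer

TASK

Take the loose black roller off its white drying stand and lower it into the two open slots at the front of the roller mixer, blue gear at the drive-box end, so that both axle ends rest on the slot bottoms. Then swing the red-handled keeper lever over its centre and fully down, so that it locks both axle ends in. Leave the timer, the yellow tip box and the orange-capped bottle where they stand.

Things in the scene. Friction and masses are not known exactly. Their poses are not given: they have to be found in the camera images.
- mixer: Fixed roller mixer: white base 200 x 260 mm, two upright aluminium cheeks (inner faces 160 mm apart, 8 mm thick). Origin on the bench under the missing front roller's axis, midway between the cheeks; x front to back, y towards the drive box (white, black display, y = 105 to 165 mm, 88 mm high), z up. Fixed rear roller: 32 mm diameter, axis at x = 90, z = 105 mm. Base there: 51.5 mm high.
- seat_gear (a point): Resting place of the axle's centre line in the drive-box side slot: mixer x = 0, y = 84, z = 105 mm; axes as the mixer's. Each cheek has an open-topped slot here: 13 mm wide, flat bottom at z = 100 mm, straight up to about 128 mm, then a mouth flared at 45 degrees to about 35 mm wide at its top, z = 140 mm.
- seat_plain (a point): The same in the slot of the other cheek, on the lever handle's side: mixer x = 0, y = -84, z = 105 mm.
- roller: Loose roller, about 0.22 kg: black rubber, 32 mm diameter, with a blue gear (30 mm diameter, 10 mm wide) against one end; together 152 mm long, so 4 mm of end play each way between the cheeks. Steel axle 10 mm in diameter, 200 mm long, 24 mm bare at each end. Origin mid-axle, y along the axle to the gear end. Starts level on the stand, axle 50 mm up; grip the rubber's middle from above.
- roller_gear_end (a point): End face centre of the axle at the blue gear end (roller y = +100 mm).
- roller_plain_end (a point): End face centre of the axle at the other end (roller y = -100 mm).
- stand: White drying stand, fixed: base 80 x 150 x 8 mm with two 45-degree V saddles (12 mm wide, at stand y = 52 and -52 mm, arms to about 51 mm high, about 60 mm wide over the arms) under the roller's rubber; only the base lies between the saddles. Origin under its centre, y along the roller, z up.
- keeper (a joint): Keeper lever, rad: 0 = fully down (locked), 1.9 = open, leaning back, away from the front. Axis parallel to the mixer's y. Two steel hooks outside the cheeks turn with it and end 1.5 mm above the seated axle ends; an end that is not bottomed blocks them. Its own weight (0.25 kg) holds it open above about 1.0 rad and drops it shut below that; 1 to 2 N at the handle brings it over.
- keeper_pivot (a point): Fixed point on the lever's axis, level with the middle of the red handle: mixer x = +50, y = -150, z = 75 mm.
- handle (a point): Middle of the red round handle bar (14 mm diameter, 65 mm long, parallel to mixer y, at mixer y = -117 to -182 mm), 114 mm from the lever's axis. Open: about 170 to 180 mm high, mixer x about 95 to 114 mm; locked: 105 mm high, mixer x = -60 mm. Space beside and below it is free.
- timer: Small white bench timer, 68 x 62 x 18 mm, origin under its centre; leave alone.
- tip_box_spare: Tip box with yellow top, 103 x 142 x 73 mm, origin under its centre; leave alone.
- media_bottle_1: Small clear bottle with orange cap, 56 x 50 x 111 mm, origin under its centre; leave alone.
Mind the look-alikes: they are no part of the job. What is meant by the roller is not turquoise, and is the larger of those in its own colour.

How it is judged:
By the outcome, as a careful person would: the job done as asked, in the order asked, and still so for the second after the job is handed in, with the robot touching nothing.
It also fails if it takes over 54 s, if anything falls off the work surface, if the arm or the gripper's body presses on something with over 40 N, if the wrist force passes 120 N, or if a joint passes its speed limit or range.

ROBOT

A 7-joint arm with a two-finger parallel gripper is mounted at the origin on the work surface; the furniture and walls round the work are solid. World frame = base frame: x ahead of the robot, y to its left, z up, the work surface at z = 0. Lengths are in m, angles in rad, forces in N, time in s.
With the tool pointing down it reaches from about 0.35 to 0.9 m from the base axis. Payload 7.2 kg.
Tool frame: the origin (TCP) lies midway between the tips of the shut fingers; the grasp point (between the pads) lies 19 mm behind it; x points along the fingers, y is the direction in which the jaws open and shut, and the axes are right-handed (so a half turn about x gives the same grasp; the last joint's range is limited). The gripper opens to 88 mm and grips with 3 to 60 N. Pads are 20 mm wide; open, the fingers measure 115 mm over their backs; the gripper's body (75 mm by 178 mm) begins 61 mm behind the grasp point.
Start: joints at [1.159, 0.411, -0.013, 1.596, 0.006, 1.134, -0.082], TCP at [0.211, -0.588, 0.189] pointing down, gripper open.
Joint ranges: [-2.95, 2.95], [-0.29, 1.99], [-1.47, 1.44], [0.14, 2.54], [-1.03, 4.17], [0.13, 1.85], [-2.86, 2.86]. Speed limits (rad/s): [2.39, 2.39, 3.01, 3.01, 3.14, 3.14, 3.14].

INTERFACE

Orientations are given as a unit quaternion [x, y, z, w].
In Python, from workcell import arm, cams, workorder gives the robot as it stands. The module is installed in compiled form; this text tells all that it offers.
- The arm moves only by the tool apply_moves, never from a script. Its argument "commands" is a list of rows, each a list of 7 numbers: the turn, a rotation vector about the tool's x, y, z in degrees, then the shift along the tool's x, y, z in mm, then the closure in counts, from 0 (fully open) to 255 (shut). In form: [[ax, ay, az, tx, ty, tz, grip], ...]. A call has exactly 8 rows; each row shifts and turns the commanded pose from where the row before left it, along the tool's axes as they then stand; what a row does not reach is not made up. A row lasts 1/10 s, in which the tool goes at most 50 mm and 8.59 degrees, less where a joint would pass 70% of its speed; a pose out of reach is approached as far as the arm can. A call with a gripper value outside its range is refused whole. The fingers move at their own pace and stop on an object; "squeeze" is the grip in N (left out, the last holds). Time passes only in rows, so rows that do not move let the fingers close, or fill a call up. It gives the time, the measured TCP pose, the force and the opening at its end, in the units of the state.
- arm.state(): the state, without advancing time (a new reading comes with each control period).
- cams.grab_frame(name): name is "scene" or "side" or "wrist"; returns the picture (420x560x3 uint8, red, green, blue); there is no depth.
- cams.camera_model(name): a dict with "fx", "fy", "cx", "cy" (pixels), "xyz" and "orientation" of the camera in the world. Camera axes: x right, y down, z forward; pixel columns grow to the right and rows downward; lengths in m; the calibration is good to about 2 mm. The wrist camera is an equidistant fisheye: a pixel r from the principal point sees the ray r / f radians off the axis. A picture is of the moment at which its call begins: read the wrist's pose just before it. camera_model takes no time and is no camera call; for the wrist camera it gives the pose at the moment of the call.
- workorder.hand_in(): hands the job in, once; it reports no verdict.
Trained networks look in the newest picture that a camera, given by its name, has taken for a name from the list of things; names that differ only in an ending like _2 or _b are one class to them, and where a whole thing is asked for, a point or a joint stands for the part that bears it (a point fixed in the world has none). Each returns a list of dicts, best first, with "score" (0 to 1); they miss things now and then, are a little off and sometimes report something else, mostly with a low value. They report only what shows in the picture. A call takes as long as a camera call. They do not tell look-alikes from the thing itself.
- cams.spot_in(camera, label): "position" ([x, y, z] in m, in world coordinates, good to about 4 mm: the middle of the surface that is visible of it).
- cams.mark_of(camera, label): "position" ([x, y, z] in m, in world coordinates, good to about 4 mm: a listed point, or the origin of a listed thing).
The state is a dict: "clock": time; "qpos": joint angles; "joint_velocities": joint speeds; "tau": joint torques, N m; "ee_pos": TCP position; "eef_rot": TCP orientation; "wrist_force": force on the tool from outside, world axes, zero at the start; "torque": the same for the moment, N m; "opening": finger opening in m.
Only numpy, scipy, OpenCV 4.12 (cv2) and the standard library are available. Lean on these libraries where they do the work, as an engineer would, in place of code of your own. Each camera call takes 0.05 s, during which the arm holds its last target.

## Working session

There is one attempt and no reset: what is moved stays moved. The work goes in short steps, Python scripts to look and compute and a tool call to move; the robot and the scene stay as the last step left them, time stands still between calls to the robot, and variables do not carry over. Pictures are saved under pics/ and viewed, and the job is handed in when it is done.

Besides the shell and the picture viewer there is one more tool, called after ">>>" as a command line: name --pt "numbers of a row" for each row, then --argument value for the rest. apply_moves: Moves the arm, as the interface text tells. Its arguments: {"type":"object","properties":{"commands":{"type":"array","items":{"type":"array","items":{"type":"number"}}},"squeeze":{"type":"number"}},"required":["commands"]}

```bash
mkdir -p pics; ls
cat > h.py <<'E'
from workcell import arm,cams,workorder
import numpy as np,cv2
from scipy.spatial.transform import Rotation as R
def snap(c,n):
    f=cams.grab_frame(c); cv2.imwrite('pics/%s.png'%n,cv2.cvtColor(f,cv2.COLOR_RGB2BGR)); return f
def st():
    s=arm.state(); print({k:np.round(s[k],4).tolist() for k in s if k not in('joint_velocities','tau')}); return s
E
python3 - <<'E'
from h import *
st()
for c in('scene','side'):
    snap(c,c+'0')
    print(cams.camera_model(c))
    for l in('roller','roller_gear_end','roller_plain_end','stand','mixer','seat_gear','seat_plain','handle','keeper_pivot'):
        print(c,l,[(round(d['score'],2),np.round(d['position'],4).tolist()) for d in cams.mark_of(c,l)][:4])
st()
E
```

```text
pics
{'clock': 0.0, 'qpos': [1.1588, 0.4119, -0.0128, 1.597, 0.0056, 1.1343, -0.0822], 'ee_pos': [0.2104, -0.5879, 0.1886], 'eef_rot': [-0.6965, -0.1216, 0.6968, -0.1204], 'wrist_force': [0.4824, 0.1928, -0.1208], 'torque': [0.0118, -0.0253, -0.0046], 'opening': 0.0879}
{'fx': 410.1602664037822, 'fy': 410.1602664037822, 'cx': 274.9792038997992, 'cy': 208.66616068275226, 'xyz': array([ 0.23996546, -0.75897583,  1.01505775]), 'orientation': array([ 0.91098559, -0.22635381,  0.09092459, -0.33256868])}
scene roller [(0.83, [0.4929, -0.4773, 0.009]), (0.67, [0.6543, -0.4661, 0.0073]), (0.58, [0.5195, -0.2537, 0.0503])]
scene roller_gear_end [(0.88, [0.6372, -0.399, 0.0121]), (0.85, [0.5061, -0.1526, 0.0509]), (0.74, [0.5392, -0.5221, 0.0102])]
scene roller_plain_end [(0.83, [0.53, -0.3484, 0.0486]), (0.65, [0.4441, -0.4247, 0.0098]), (0.57, [0.6744, -0.531, 0.0084])]
scene stand [(0.6, [0.5194, -0.2514, 0.0034])]
scene mixer [(0.92, [0.5598, 0.1749, -0.0034])]
scene seat_gear [(0.8, [0.5441, 0.2536, 0.1044])]
scene seat_plain [(0.84, [0.583, 0.0898, 0.1065])]
scene handle [(0.61, [0.7053,
[... 670 characters left out ...]
)]
side stand [(0.85, [0.515, -0.2514, 0.0011]), (0.68, [0.7533, -0.2461, -0.0007])]
side mixer [(0.73, [0.5597, 0.1713, -0.0006])]
side seat_gear [(0.9, [0.5378, 0.2554, 0.1035]), (0.49, [0.7072, 0.0517, 0.1695]), (0.2, [0.7528, -0.2439, 0.0005])]
side seat_plain [(0.87, [0.5834, 0.0888, 0.1082]), (0.54, [0.7087, 0.0504, 0.1676])]
side handle [(0.65, [0.7076, 0.0484, 0.1697]), (0.24, [0.7527, -0.2463, 0.0036])]
side keeper_pivot []
{'clock': 1.0, 'qpos': [1.1588, 0.4111, -0.0127, 1.5962, 0.0056, 1.1343, -0.0822], 'ee_pos': [0.2106, -0.5884, 0.1895], 'eef_rot': [-0.6967, -0.1209, 0.6967, -0.121], 'wrist_force': [0.1056, 0.5836, 0.1695], 'torque': [0.0017, -0.0146, 0.0224], 'opening': 0.0878}
```

View pics/scene0.png

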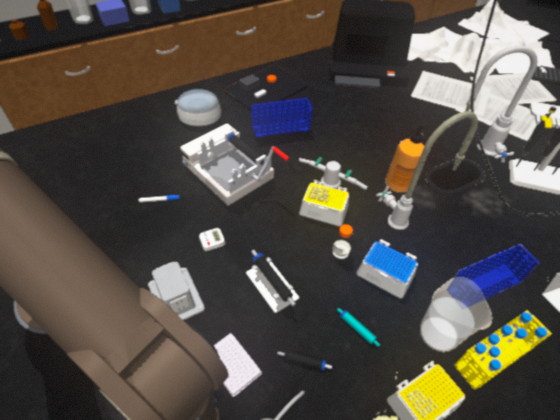

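View pics/side0.png

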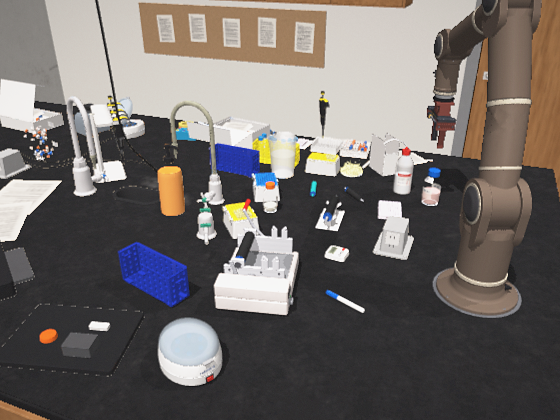

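```bash
cat >> h.py <<'E'
# target orientation: tool x down, tool y along horizontal direction angle a (deg)
def Rt(a):
    x=np.array([0,0,-1.]); y=np.array([np.cos(np.radians(a)),np.sin(np.radians(a)),0]); return np.c_[x,y,np.cross(x,y)]
def plan(p,a,s=None):
    s=s or arm.state(); C=R.from_quat(s['eef_rot']).as_matrix(); T=Rt(a)
    rv=np.degrees(R.from_matrix(C.T@T).as_rotvec()); d=np.array(p)-s['ee_pos']
    print('turn(deg)',np.round(rv,2),'shift mm in final tool axes',np.round(T.T@d*1e3,1),'in current',np.round(C.T@d*1e3,1))
E
python3 - <<'E'
from h import *
s=arm.state(); print(R.from_quat(s['eef_rot']).as_matrix().round(3))
for a in (6.7,186.7): plan([.5185,-.2535,.2],a)
E
```

```text
[[ 0.     0.337 -0.941]
 [-0.    -0.941 -0.337]
 [-1.     0.     0.   ]]
turn(deg) [-77.   0.  -0.] shift mm in final tool axes [ -10.5  344.9 -296.7] in current [ -10.5 -211.6 -402.8]
turn(deg) [103.  -0.  -0.] shift mm in final tool axes [ -10.5 -344.9  296.7] in current [ -10.5 -211.6 -402.8]
```

>>> apply_moves --pt "-8.5 0 0 -20 0 0 0" --pt "-8.5 0 0 -20 0 0 0" --pt "-8.5 0 0 -20 0 0 0" --pt "-8.5 0 0 -20 0 0 0" --pt "-8.5 0 0 -20 0 0 0" --pt "-8.5 0 0 0 0 0 0" --pt "-8.5 0 0 0 0 0 0" --pt "-8.5 0 0 0 0 0 0"

```text
clock: 1.8
ee_pos: [0.2106, -0.5885, 0.2897]
eef_rot: [-0.508, -0.491, 0.509, -0.492]
wrist_force: [-0.2, 1.1, -0.8]
opening: 0.0877
```

>>> apply_moves --pt "-8.5 0 0 0 0 0 0" --pt "0 0 0 0 35 -30 0" --pt "0 0 0 0 35 -30 0" --pt "0 0 0 0 35 -30 0" --pt "0 0 0 0 35 -30 0" --pt "0 0 0 0 35 -30 0" --pt "0 0 0 0 35 -30 0" --pt "0 0 0 0 35 -30 0"

```text
clock: 2.6
ee_pos: [0.4325, -0.3518, 0.2897]
eef_rot: [0.472, 0.526, -0.472, 0.526]
wrist_force: [0.0, -0.8, 0.1]
opening: 0.0878
```

Run:
```python
from h import *
st();plan([.5185,-.2535,.2],6.7)
```

```text
{'clock': 2.6, 'qpos': [0.9302, 0.257, -0.417, 1.5959, 0.1071, 1.3107, 0.6057], 'ee_pos': [0.4325, -0.3518, 0.2897], 'eef_rot': [0.4723, 0.526, -0.4724, 0.5264], 'wrist_force': [0.0129, -0.8094, 0.0504], 'torque': [-0.034, -0.1454, 0.0231], 'opening': 0.0878}
turn(deg) [-0.52  0.03 -0.01] shift mm in final tool axes [ 89.7  96.9 -87.6] in current [ 89.7  96.1 -88.5]
```

>>> apply_moves --pt "0 0 0 10 25 -22 0" --pt "0 0 0 20 25 -22 0" --pt "0 0 0 20 25 -22 0" --pt "0 0 0 20 22 -22 0" --pt "-0.5 0 0 20 0 0 0" --pt "0 0 0 0 0 0 0" --pt "0 0 0 0 0 0 0" --pt "0 0 0 0 0 0 0"

```text
clock: 3.4
ee_pos: [0.5187, -0.2564, 0.2007]
eef_rot: [0.47, 0.527, -0.47, 0.529]
wrist_force: [-0.6, -0.4, 0.1]
opening: 0.0881
```

Run:
```python
from h import *
st();plan([.5185,-.2535,.2],6.7)
snap('wrist','w1');m=cams.camera_model('wrist');print(m)
for l in('roller','roller_gear_end','roller_plain_end','stand'):
    print(l,[(round(d['score'],2),np.round(d['position'],4).tolist()) for d in cams.mark_of('wrist',l)][:4])
```

```text
{'clock': 3.4, 'qpos': [0.7331, 0.3628, -0.4675, 1.6756, 0.1774, 1.1436, 0.3335], 'ee_pos': [0.5187, -0.2564, 0.2007], 'eef_rot': [0.4704, 0.5273, -0.4704, 0.5286], 'wrist_force': [-0.6101, -0.3891, 0.1068], 'torque': [-0.0625, -0.1196, -0.0306], 'opening': 0.0881}
turn(deg) [-0.1   0.07 -0.07] shift mm in final tool axes [ 0.7  0.2 -2.9] in current [ 0.7  0.2 -2.9]
{'fx': 325.19226210127806, 'fy': 325.19226210127806, 'cx': 282.0401188983573, 'cy': 205.45482511876457, 'xyz': array([ 0.5093634 , -0.17755188,  0.3953683 ]), 'orientation': array([0.98748315, 0.0572867 , 0.00855995, 0.14670378])}
roller [(0.92, [0.6601, -0.4644, 0.0104]), (0.78, [0.519, -0.2532, 0.047]), (0.57, [0.4909, -0.4783, 0.0117])]
roller_gear_end [(0.86, [0.6343, -0.4036, 0.0107]), (0.84, [0.5378, -0.5214, 0.0155]), (0.66, [0.5096, -0.158, 0.0489])]
roller_plain_end [(0.97, [0.6741, -0.5358, 0.0094]), (0.66, [0.5285, -0.3529, 0.0526]), (0.59, [0.4406, -0.4312, 0.011])]
stand [(0.16, [0.5177, -0.2547, 0.0474])]
```

View pics/w1.png

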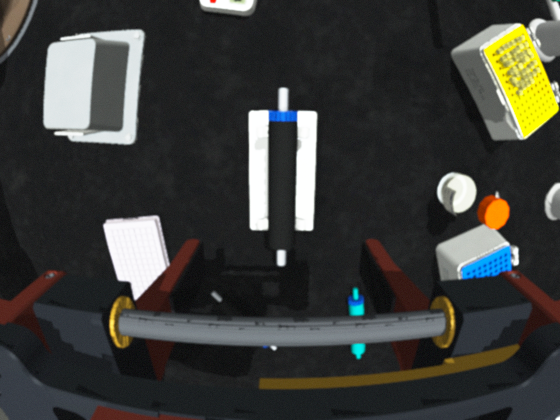

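```bash
cat >> h.py <<'E'
def unproj(m,u,v,z,fish):
    x=(u-m['cx'])/m['fx'];y=(v-m['cy'])/m['fy']
    if fish:
        r=np.hypot(x,y)+1e-12; d=np.array([np.sin(r)*x/r,np.sin(r)*y/r,np.cos(r)])
    else: d=np.array([x,y,1.])
    d=R.from_quat(m['orientation']).apply(d); c=np.array(m['xyz']); return c+d*(z-c[2])/d[2]
E
python3 - <<'E'
from h import *
m=cams.camera_model('wrist')
a=unproj(m,283.3,89,.052,1);b=unproj(m,281,265,.052,1);print(a,b,(a+b)/2,np.linalg.norm(a-b),np.degrees(np.arctan2(*(a-b)[[1,0]])))
plan([.519,-.254,.031],6.7)
E
```

```text
[ 0.50785377 -0.1552039   0.052     ] [ 0.52855933 -0.35339778  0.052     ] [ 0.51820655 -0.25430084  0.052     ] 0.1992725200452169 95.96412386962393
turn(deg) [-0.05  0.05 -0.05] shift mm in final tool axes [169.1   0.7  -1.8] in current [169.1   0.6  -1.9]
```

>>> apply_moves --pt "0.5 0 0 20 0 -2 0" --pt "0 0 0 35 0 0 0" --pt "0 0 0 35 0 0 0" --pt "0 0 0 35 0 0 0" --pt "0 0 0 29 0 0 0" --pt "0 0 0 15 0 0 0" --pt "0 0 0 0 0 0 0" --pt "0 0 0 0 0 0 0"

```text
clock: 4.45
ee_pos: [0.519, -0.2535, 0.0314]
eef_rot: [0.472, 0.526, -0.472, 0.527]
wrist_force: [0.5, 0.2, -0.1]
opening: 0.0879
```

>>> apply_moves --pt "0 0 0 0 0 0 255" --pt "0 0 0 0 0 0 255" --pt "0 0 0 0 0 0 255" --pt "0 0 0 0 0 0 255" --pt "0 0 0 0 0 0 255" --pt "0 0 0 0 0 0 255" --pt "0 0 0 0 0 0 255" --pt "0 0 0 0 0 0 255" --squeeze 25

```text
clock: 5.25
ee_pos: [0.5182, -0.2532, 0.0304]
eef_rot: [0.472, 0.526, -0.472, 0.526]
wrist_force: [-0.5, 0.1, -0.7]
opening: 0.0272
```

Run:
```python
from h import *
st();snap('wrist','w2');st()
```

```text
{'clock': 5.25, 'qpos': [0.6784, 0.5499, -0.4125, 1.8427, 0.2937, 0.8092, 0.2236], 'ee_pos': [0.5182, -0.2532, 0.0304], 'eef_rot': [0.4722, 0.5263, -0.4723, 0.5263], 'wrist_force': [-0.4743, 0.1143, -0.7194], 'torque': [0.0248, -0.0461, -0.0034], 'opening': 0.0272}
{'clock': 5.3, 'qpos': [0.6784, 0.5498, -0.4126, 1.8427, 0.2938, 0.8092, 0.2237], 'ee_pos': [0.5182, -0.2533, 0.0304], 'eef_rot': [0.4722, 0.5263, -0.4722, 0.5263], 'wrist_force': [-0.4116, -0.0169, 0.4905], 'torque': [-0.0469, -0.1082, 0.0304], 'opening': 0.0234}
```

View pics/w2.png

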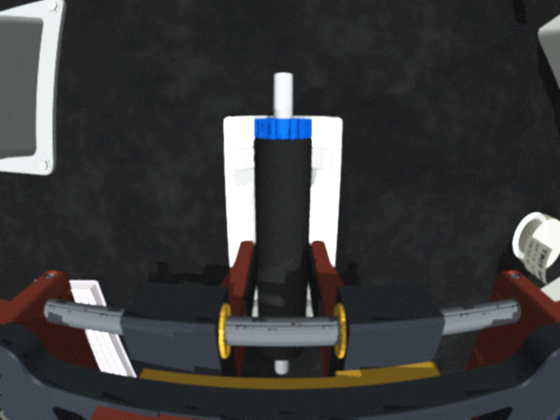

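>>> apply_moves --pt "0 0 0 0 0 0 255" --pt "0 0 0 0 0 0 255" --pt "0 0 0 0 0 0 255" --pt "0 0 0 0 0 0 255" --pt "0 0 0 0 0 0 255" --pt "0 0 0 0 0 0 255" --pt "0 0 0 0 0 0 255" --pt "0 0 0 0 0 0 255"

```text
clock: 6.1
ee_pos: [0.5195, -0.2538, 0.0329]
eef_rot: [0.472, 0.525, -0.472, 0.527]
wrist_force: [-4.9, 0.8, 19.2]
opening: 0.0005
```

Run:
```python
from h import *
snap('wrist','w3');st();snap('scene','s3')
```

```text
{'clock': 6.15, 'qpos': [0.6786, 0.5468, -0.4133, 1.8408, 0.2934, 0.8112, 0.2237], 'ee_pos': [0.5195, -0.2538, 0.0328], 'eef_rot': [0.4724, 0.5252, -0.4722, 0.5273], 'wrist_force': [-4.1695, 0.7139, 19.0153], 'torque': [0.2088, 0.8745, 0.0024], 'opening': 0.0001}
```

View pics/w3.png

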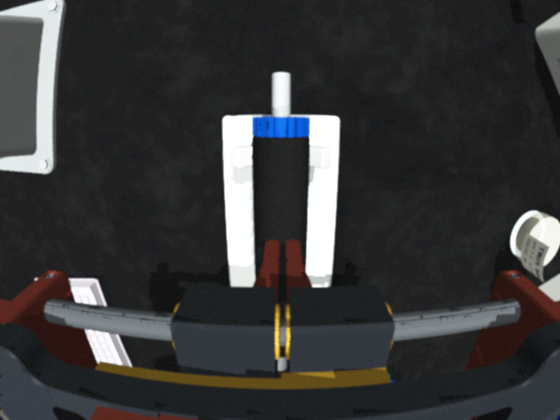

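View pics/s3.png

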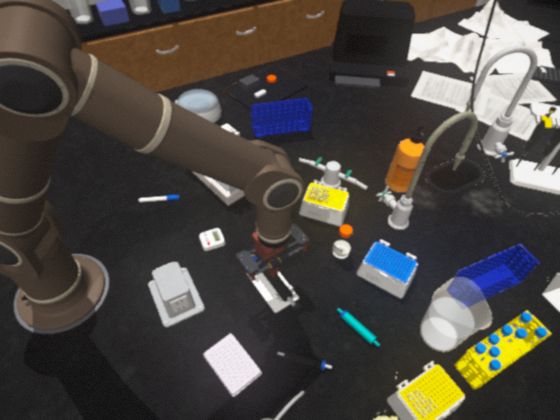

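```bash
cat >> h.py <<'E'
def proj(m,p,fish):
    q=R.from_quat(m['orientation']).inv().apply(np.array(p)-m['xyz'])
    if fish:
        r=np.hypot(q[0],q[1]);t=np.arctan2(r,q[2]);return m['cx']+m['fx']*t*q[0]/r,m['cy']+m['fy']*t*q[1]/r
    return m['cx']+m['fx']*q[0]/q[2],m['cy']+m['fy']*q[1]/q[2]
E
python3 - <<'E'
from h import *
s=arm.state();T=R.from_quat(s['eef_rot']).as_matrix();m=cams.camera_model('wrist');print(m['xyz'])
for k in (0,19,40,60,80): print(k,proj(m,s['ee_pos']-T[:,0]*k/1e3,1))
for z in (.034,.05,.066):
  print(z,[np.round(proj(m,[x,y,z],1)) for x,y in((.5075,-.1545),(.519,-.254),(.529,-.3535))])
f=snap('side','sd3')
cv2.imwrite('pics/sd3z.png',cv2.resize(cv2.cvtColor(f[130:280,240:400],cv2.COLOR_RGB2BGR),None,fx=5,fy=4))
f=snap('scene','s4');cv2.imwrite('pics/s4z.png',cv2.resize(cv2.cvtColor(f[200:330,200:340],cv2.COLOR_RGB2BGR),None,fx=5,fy=4))
E
```

```text
[ 0.51056493 -0.17477011  0.22737838]
0 (np.float64(282.2045809225815), np.float64(235.47006926161657))
19 (np.float64(282.1767156703277), np.float64(247.5415539186615))
40 (np.float64(282.1391220764035), np.float64(263.681629533372))
60 (np.float64(282.09445783080054), np.float64(282.6447760984971))
80 (np.float64(282.0379874039733), np.float64(306.29882156791274))
0.034 [array([280.,  75.]), array([281., 236.]), array([280., 353.])]
0.05 [array([280.,  72.]), array([281., 247.]), array([280., 367.])]
0.066 [array([280.,  68.]), array([281., 258.]), array([280., 382.])]
```

View pics/sd3z.png

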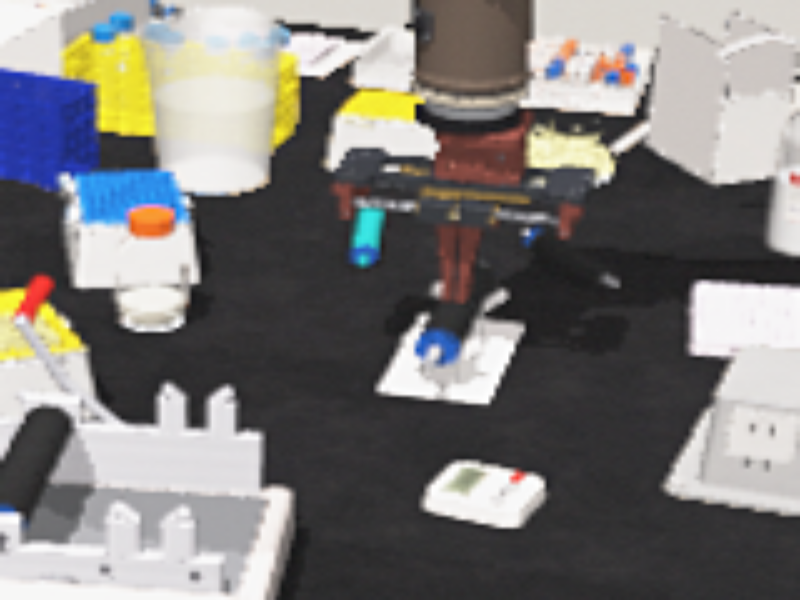

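View pics/s4z.png

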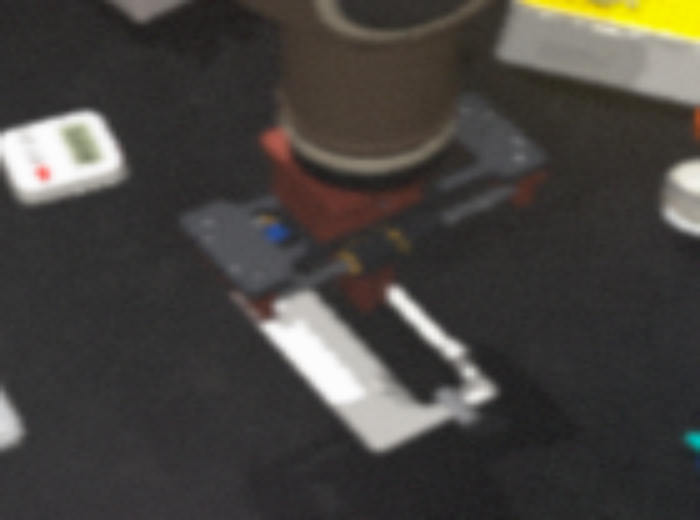

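Run:
```python
from h import *
s=arm.state();T=R.from_quat(s['eef_rot']).as_matrix();m=cams.camera_model('wrist')
n=T[:,2]; print(n)
for sg in(-1,1):
 for k in (0,10,20,30,40): print(sg,k,[np.round(proj(m,s['ee_pos']-T[:,0]*k/1e3+sg*n*.01+T[:,1]*y,1)) for y in(-.0135,.0135)])
f=cv2.imread('pics/w3.png');cv2.imwrite('pics/w3z.png',cv2.resize(f[180:330,200:360],None,fx=5,fy=4,interpolation=2))
f=cv2.imread('pics/w2.png');cv2.imwrite('pics/w2z.png',cv2.resize(f[180:330,200:360],None,fx=5,fy=4,interpolation=2))
```

```text
[ 0.10791582 -0.99415778  0.00211684]
-1 0 [array([261., 221.]), array([303., 221.])]
-1 10 [array([260., 226.]), array([304., 226.])]
-1 20 [array([259., 232.]), array([306., 232.])]
-1 30 [array([258., 239.]), array([307., 239.])]
-1 40 [array([256., 247.]), array([308., 247.])]
1 0 [array([262., 249.]), array([303., 250.])]
1 10 [array([261., 256.]), array([304., 256.])]
1 20 [array([260., 263.]), array([305., 263.])]
1 30 [array([259., 271.]), array([306., 271.])]
1 40 [array([257., 280.]), array([307., 280.])]
```

View pics/w3z.png

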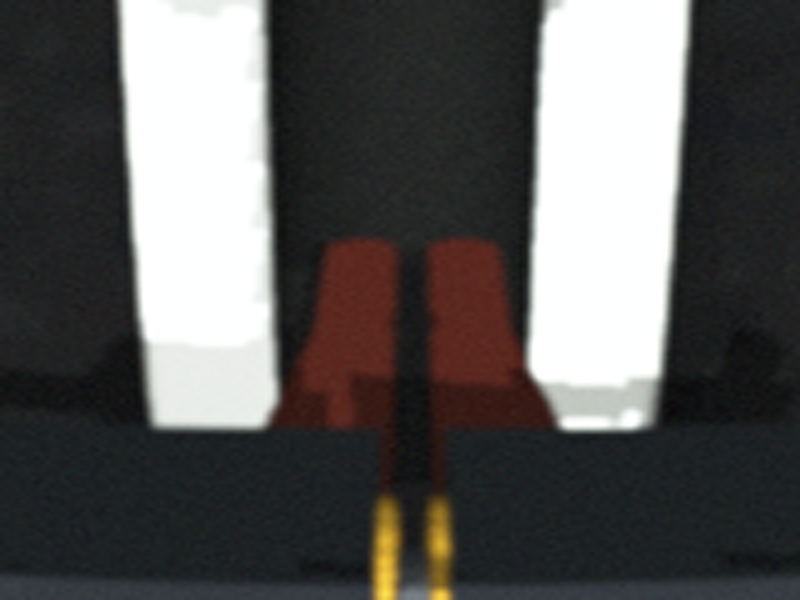

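View pics/w2z.png

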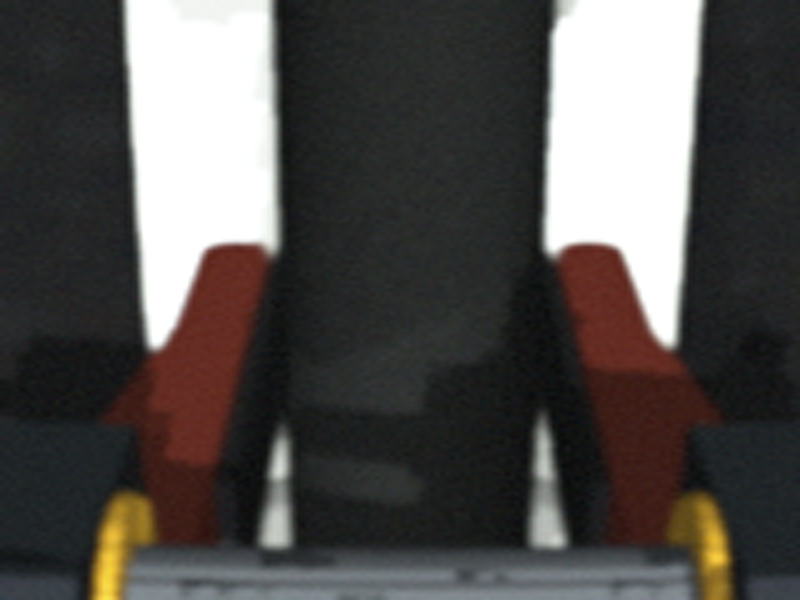

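>>> apply_moves --pt "0 0 0 -10 0 0 255" --pt "0 0 0 0 0 0 0" --pt "0 0 0 0 0 0 0" --pt "0 0 0 0 0 0 0" --pt "0 0 0 0 0 0 0" --pt "0 0 0 0 0 0 0" --pt "0 0 0 0 0 0 0" --pt "0 0 0 0 0 0 0"

```text
clock: 7.1
ee_pos: [0.5182, -0.2532, 0.0403]
eef_rot: [0.472, 0.526, -0.472, 0.526]
wrist_force: [-0.1, -0.1, 0.9]
opening: 0.0532
```

>>> apply_moves --pt "0 0 0 4 0 0 0" --pt "0 0 0 4 0 0 0" --pt "0 0 0 4 0 0 0" --pt "0 0 0 4 0 0 0" --pt "0 0 0 4 0 0 0" --pt "0 0 0 0 0 0 0" --pt "0 0 0 0 0 0 0" --pt "0 0 0 0 0 0 0"

```text
clock: 7.9
ee_pos: [0.5184, -0.2533, 0.0206]
eef_rot: [0.472, 0.526, -0.472, 0.526]
wrist_force: [1.1, -1.0, 1.0]
opening: 0.0878
```

Run:
```python
from h import *
st()
f=snap('side','sd5')
cv2.imwrite('pics/sd5z.png',cv2.resize(cv2.cvtColor(f[150:250,290:390],cv2.COLOR_RGB2BGR),None,fx=6,fy=6,interpolation=2))
f=snap('wrist','w5')
m=cams.camera_model('side');s=arm.state()
for k in(0,.02,.03,.06):
  for y in(-.044,.044): print(k,y,proj(m,s['ee_pos']+[0,0,k]+R.from_quat(s['eef_rot']).as_matrix()[:,1]*y,0))
```

```text
{'clock': 7.9, 'qpos': [0.6738, 0.5633, -0.407, 1.8486, 0.3021, 0.7903, 0.2167], 'ee_pos': [0.5184, -0.2533, 0.0206], 'eef_rot': [0.4723, 0.5262, -0.4722, 0.5264], 'wrist_force': [1.1365, -0.98, 1.0048], 'torque': [-0.0832, -0.0173, 0.0231], 'opening': 0.0878}
0 -0.044 (np.float64(342.3807348161287), np.float64(216.37537002264293))
0 0.044 (np.float64(318.51912711277794), np.float64(213.28707345737027))
0.02 -0.044 (np.float64(342.70561299857627), np.float64(211.47458191329864))
0.02 0.044 (np.float64(318.71939031164976), np.float64(208.4249720697191))
0.03 -0.044 (np.float64(342.86930485376155), np.float64(209.00528991146297))
0.03 0.044 (np.float64(318.8202855610381), np.float64(205.97538105738235))
0.06 -0.044 (np.float64(343.36546936849703), np.float64(201.52064709619148))
0.06 0.044 (np.float64(319.126072858658), np.float64(198.5513068767077))
```

View pics/sd5z.png

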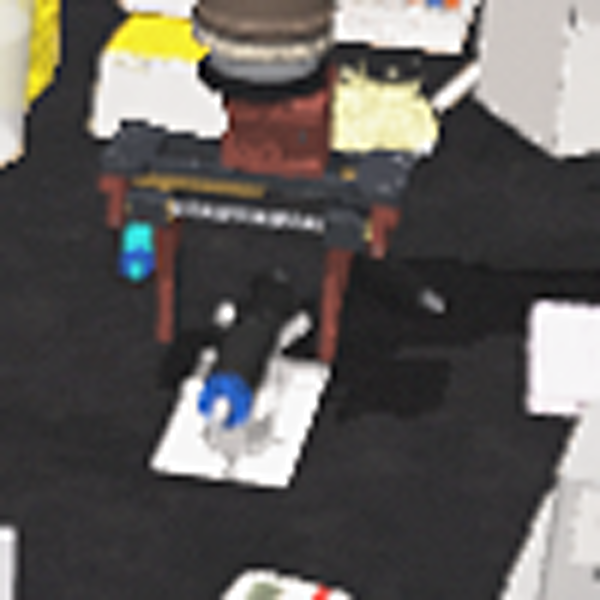

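View pics/w5.png

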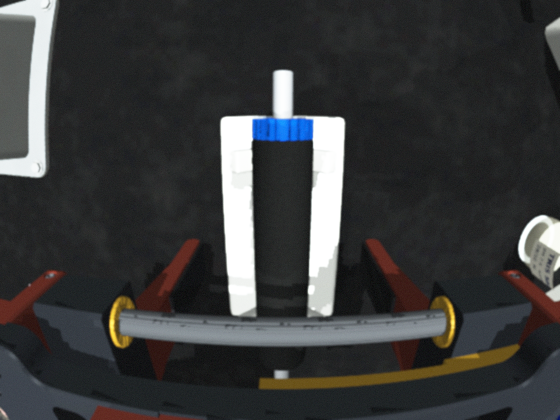

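>>> apply_moves --pt "0 0 0 4 0 0 0" --pt "0 0 0 4 0 0 0" --pt "0 0 0 4 0 0 0" --pt "0 0 0 4 0 0 0" --pt "0 0 0 3 0 0 0" --pt "0 0 0 0 0 0 255" --pt "0 0 0 0 0 0 255" --pt "0 0 0 0 0 0 255"

```text
clock: 8.8
ee_pos: [0.5184, -0.2533, 0.0016]
eef_rot: [0.472, 0.526, -0.472, 0.526]
wrist_force: [-1.1, 0.1, -0.4]
opening: 0.0671
```

>>> apply_moves --pt "0 0 0 0 0 0 255" --pt "0 0 0 0 0 0 255" --pt "0 0 0 0 0 0 255" --pt "0 0 0 0 0 0 255" --pt "0 0 0 0 0 0 255" --pt "0 0 0 0 0 0 255" --pt "0 0 0 0 0 0 255" --pt "0 0 0 0 0 0 255"

```text
clock: 9.6
ee_pos: [0.5183, -0.2533, 0.0015]
eef_rot: [0.472, 0.526, -0.472, 0.526]
wrist_force: [0.7, -0.9, 0.1]
opening: 0.0313
```

Run:
```python
from h import *
st();snap('wrist','w6');st()
```

```text
{'clock': 9.6, 'qpos': [0.6646, 0.5898, -0.3955, 1.8592, 0.3181, 0.7547, 0.2034], 'ee_pos': [0.5183, -0.2533, 0.0015], 'eef_rot': [0.4723, 0.5263, -0.4722, 0.5263], 'wrist_force': [0.6915, -0.8731, 0.1406], 'torque': [-0.0135, -0.0788, -0.0702], 'opening': 0.0313}
{'clock': 9.65, 'qpos': [0.6646, 0.5898, -0.3954, 1.8592, 0.3181, 0.7547, 0.2034], 'ee_pos': [0.5183, -0.2533, 0.0015], 'eef_rot': [0.4723, 0.5262, -0.4722, 0.5263], 'wrist_force': [0.6241, 0.3522, 0.4434], 'torque': [0.037, -0.1096, -0.05], 'opening': 0.0315}
```

View pics/w6.png

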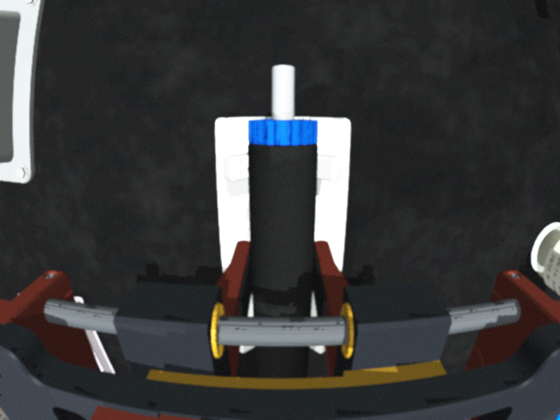

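>>> apply_moves --pt "0 0 0 -10 0 0 255" --pt "0 0 0 -25 0 0 255" --pt "0 0 0 -30 0 0 255" --pt "0 0 0 -35 0 0 255" --pt "0 0 0 -35 0 0 255" --pt "0 0 0 -35 0 0 255" --pt "0 0 0 -30 0 0 255" --pt "0 0 0 -20 0 0 255" --squeeze 40

```text
clock: 10.45
ee_pos: [0.5185, -0.2532, 0.2243]
eef_rot: [0.472, 0.526, -0.472, 0.527]
wrist_force: [0.2, 1.2, -3.4]
opening: 0.031
```

Run:
```python
from h import *
st();plan([.562,.172,.22],14.3)
snap('wrist','w7')
```

```text
{'clock': 10.45, 'qpos': [0.7357, 0.3416, -0.4749, 1.6478, 0.1662, 1.1902, 0.3312], 'ee_pos': [0.5185, -0.2532, 0.2243], 'eef_rot': [0.4723, 0.5256, -0.472, 0.5271], 'wrist_force': [0.2433, 1.1695, -3.4174], 'torque': [-0.0232, -0.097, 0.0161], 'opening': 0.031}
turn(deg) [-8.08  0.08 -0.1 ] shift mm in final tool axes [   4.3  147.2 -401.2] in current [   4.    89.3 -418. ]
```

View pics/w7.png

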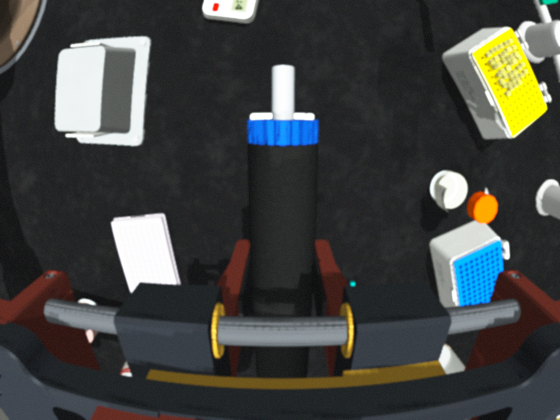

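>>> apply_moves --pt "-4 0 0 0 0 -10 255" --pt "-4 0 0 0 10 -20 255" --pt "0 0 0 0 15 -40 255" --pt "0 0 0 0 15 -40 255" --pt "0 0 0 0 15 -40 255" --pt "0 0 0 0 15 -40 255" --pt "0 0 0 0 15 -30 255" --pt "0 0 0 0 10 -10 255"

```text
clock: 11.3
ee_pos: [0.5561, -0.0008, 0.2212]
eef_rot: [0.433, 0.56, -0.432, 0.559]
wrist_force: [-0.1, 0.3, -2.9]
opening: 0.031
```

Run:
```python
from h import *
st();plan([.562,.172,.22],14.3)
snap('wrist','w8')
for c in('wrist',):
  for l in('mixer','seat_gear','seat_plain','roller_gear_end','handle','keeper_pivot'):
    print(c,l,[(round(d['score'],2),np.round(d['position'],4).tolist()) for d in cams.mark_of(c,l)][:3])
```

```text
{'clock': 11.3, 'qpos': [0.3953, 0.3314, -0.6109, 1.6923, 0.2006, 1.182, -0.0107], 'ee_pos': [0.5561, -0.0008, 0.2212], 'eef_rot': [0.4325, 0.5604, -0.4317, 0.559], 'wrist_force': [-0.1113, 0.3119, -2.9], 'torque': [-0.046, -0.1369, 0.0032], 'opening': 0.031}
turn(deg) [ 0.36 -0.13  0.01] shift mm in final tool axes [   1.2   48.4 -166. ] in current [   1.5   49.4 -165.6]
wrist mixer [(0.57, [0.5654, 0.1742, -0.0033])]
wrist seat_gear []
wrist seat_plain [(0.61, [0.5805, 0.0913, 0.1041])]
wrist roller_gear_end [(0.85, [0.5339, 0.0912, 0.2717]), (0.36, [0.7063, 0.051, 0.1691])]
wrist handle [(0.85, [0.7057, 0.0495, 0.1676]), (0.22, [0.5343, 0.092, 0.2692])]
wrist keeper_pivot [(0.72, [0.7059, 0.0501, 0.1685])]
```

View pics/w8.png

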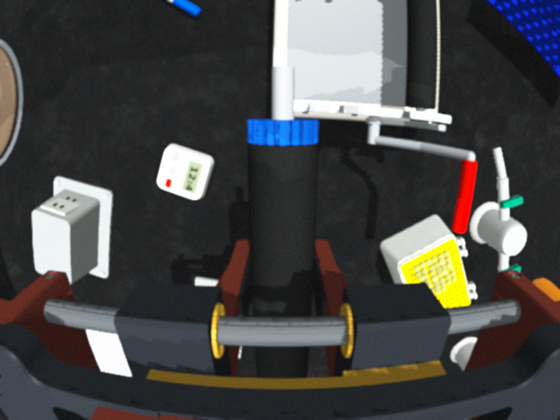

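Run:
```python
from h import *
f=cv2.imread('pics/side0.png')[220:320,205:305];cv2.imwrite('pics/side0z.png',cv2.resize(f,None,fx=6,fy=6,interpolation=2))
f=cv2.imread('pics/scene0.png')[115:205,170:290];cv2.imwrite('pics/scene0z.png',cv2.resize(f,None,fx=6,fy=6,interpolation=2))
c=np.array([.5617,.1722]);a=np.radians(14.1);X=np.array([np.cos(a),np.sin(a)]);Y=np.array([-X[1],X[0]])
for cam,o in(('side',(205,220)),('scene',(170,115))):
  m=cams.camera_model(cam)
  for y in(.088,.080,-.08,-.088):
    for x,z in((-.0065,.1),(.0065,.1),(-.0065,.128),(.0065,.128),(-.0175,.14),(.0175,.14)):
      u,v=proj(m,[*(c+x*X+y*Y),z],0);print(cam,y,x,z,'zoom',round((u-o[0])*6),round((v-o[1])*6))
```

```text
side 0.088 -0.0065 0.1 zoom 405 295
side 0.088 0.0065 0.1 zoom 377 292
side 0.088 -0.0065 0.128 zoom 404 243
side 0.088 0.0065 0.128 zoom 376 241
side 0.088 -0.0175 0.14 zoom 428 222
side 0.088 0.0175 0.14 zoom 352 217
side 0.08 -0.0065 0.1 zoom 407 285
side 0.08 0.0065 0.1 zoom 379 283
side 0.08 -0.0065 0.128 zoom 407 233
side 0.08 0.0065 0.128 zoom 379 231
side 0.08 -0.0175 0.14 zoom 431 213
side 0.08 0.0175 0.14 zoom 355 207
side -0.08 -0.0065 0.1 zoom 454 109
side -0.08 0.0065 0.1 zoom 429 107
side -0.08 -0.0065 0.128 zoom 454 61
side -0.08 0.0065 0.128 zoom 428 59
side -0.08 -0.0175 0.14 zoom 476 41
side -0.08 0.0175 0.14 zoom 407 37
side -0.088 -0.0065 0.1 zoom 456 101
side -0.088 0.0065 0.1 zoom 431 99
side -0.088 -0.0065 0.128 zoom 456 53
side -0.088 0.0065 0.128 zoom 431 51
side -0.088 -0.0175 0.14 zoom 478 34
side -0.088 0.0175 0.14 zoom 409 29
scene 0.088 -0.0065 0.1 zoom 206 205
scene 0.088 0.0065 0.1 zoom 225 195
scene 0.088 -0.0065 0.128 zoom 200 166
scene 0.088 0.0065 0.128 zoom 220 156
scene 0.088 -0.0175 0.14 zoom 181 158
scene 0.088 0.0175 0.14 zoom 234 130
scene 0.08 -0.0065 0.1 zoom 215 212
scene 0.08 0.0065 0.1 zoom 234 202
scene 0.08 -0.0065 0.128 zoom 209 173
scene 0.08 0.0065 0.128 zoom 228 163
scene 0.08 -0.0175 0.14 zoom 190 165
scene 0.08 0.0175 0.14 zoom 242 137
scene -0.08 -0.0065 0.1 zoom 397 367
scene -0.08 0.0065 0.1 zoom 416 355
scene -0.08 -0.0065 0.128 zoom 394 328
scene -0.08 0.0065 0.128 zoom 413 316
scene -0.08 -0.0175 0.14 zoom 375 321
scene -0.08 0.0175 0.14 zoom 429 290
scene -0.088 -0.0065 0.1 zoom 406 375
scene -0.088 0.0065 0.1 zoom 426 363
scene -0.088 -0.0065 0.128 zoom 404 336
scene -0.088 0.0065 0.128 zoom 423 324
scene -0.088 -0.0175 0.14 zoom 385 329
scene -0.088 0.0175 0.14 zoom 439 298
```

View pics/side0z.png

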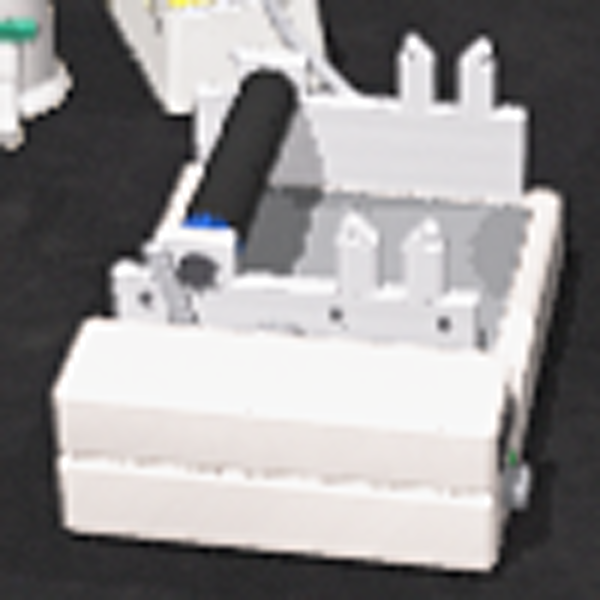

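View pics/scene0z.png

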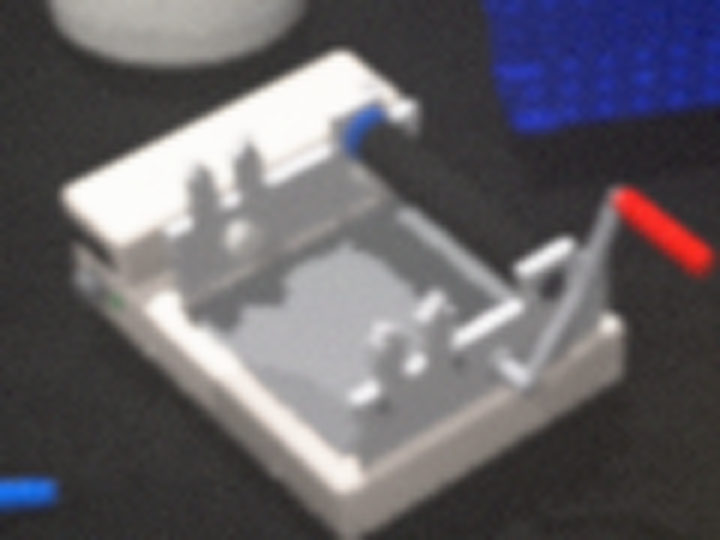

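Run:
```python
from h import *
m=cams.camera_model('wrist');s=arm.state();T=R.from_quat(s['eef_rot']).as_matrix()
for z in(.2695,.2745):
  p=unproj(m,283,67,z,1);print(p, T.T@(p-s['ee_pos'])*1e3)
# gear/rubber boundary row 145 top z +.015, gear end face row 120 
for v in(120,145): print(v,T.T@(unproj(m,283,v,.2695+.015,1)-s['ee_pos'])*1e3)
```

```text
[0.53277135 0.0869756  0.2695    ] [-48.43681698   0.24597104 -98.58273045]
[0.53293023 0.08633143 0.2745    ] [-53.4365192    0.23889797 -97.91705121]
120 [-63.42644821   0.24436927 -75.08953416]
145 [-63.42197828   0.25600413 -64.94421097]
```

Run:
```python
from h import *
st();plan([.5607,.1733,.14],13.5)
```

```text
{'clock': 11.65, 'qpos': [0.4027, 0.3311, -0.6046, 1.6917, 0.2016, 1.1824, -0.0076], 'ee_pos': [0.5565, -0.0087, 0.2211], 'eef_rot': [0.4346, 0.5576, -0.4353, 0.5575], 'wrist_force': [-0.5139, -0.8158, -3.0552], 'torque': [-0.0016, -0.0846, 0.0144], 'opening': 0.0313}
turn(deg) [0.59 0.03 0.05] shift mm in final tool axes [  81.1   46.6 -176. ] in current [  81.    48.5 -175.6]
```

>>> apply_moves --pt "0.6 0 0 0 10 -30 255" --pt "0 0 0 0 10 -40 255" --pt "0 0 0 0 10 -40 255" --pt "0 0 0 10 10 -35 255" --pt "0 0 0 20 7 -20 255" --pt "0 0 0 25 0 -11 255" --pt "0 0 0 26 0 0 255" --pt "0 0 0 0 0 0 255"

```text
clock: 12.45
ee_pos: [0.5588, 0.173, 0.137]
eef_rot: [0.436, 0.557, -0.439, 0.554]
wrist_force: [0.4, -0.8, -2.6]
opening: 0.0313
```

Run:
```python
from h import *
snap('scene','s9');
s=st();plan([.5607,.1733,.14],13.5)
f=snap('wrist','w9');snap('side','sd9')
for n,b in(('s9',(100,190,150,290)),('sd9',(180,300,190,320))):
  f=cv2.imread('pics/%s.png'%n)[b[0]:b[1],b[2]:b[3]];cv2.imwrite('pics/%sz.png'%n,cv2.resize(f,None,fx=5,fy=5,interpolation=2))
```

```text
{'clock': 12.5, 'qpos': [0.0792, 0.471, -0.6263, 1.7161, 0.3098, 1.0589, -0.4139], 'ee_pos': [0.56, 0.1733, 0.1392], 'eef_rot': [0.4365, 0.556, -0.4388, 0.5548], 'wrist_force': [-0.1702, 0.3731, -2.4114], 'torque': [-0.0093, -0.1187, -0.0631], 'opening': 0.0316}
turn(deg) [0.02 0.04 0.2 ] shift mm in final tool axes [-0.8  0.7  0.2] in current [-0.8  0.7  0.2]
```

View pics/w9.png

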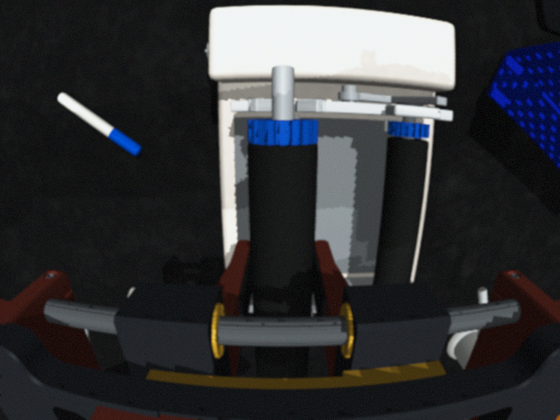

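View pics/s9z.png

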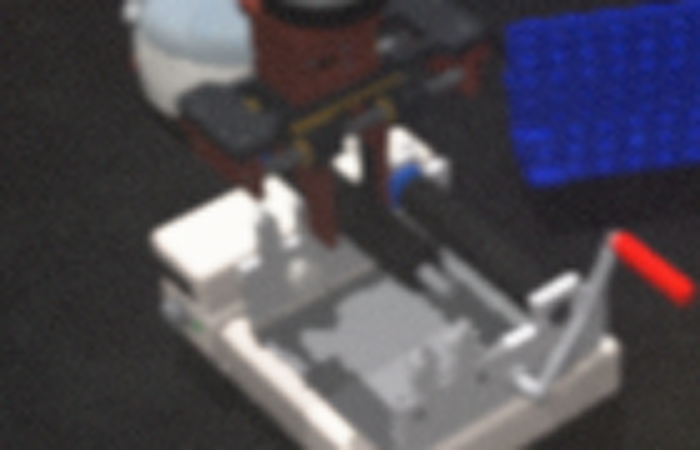

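View pics/sd9z.png

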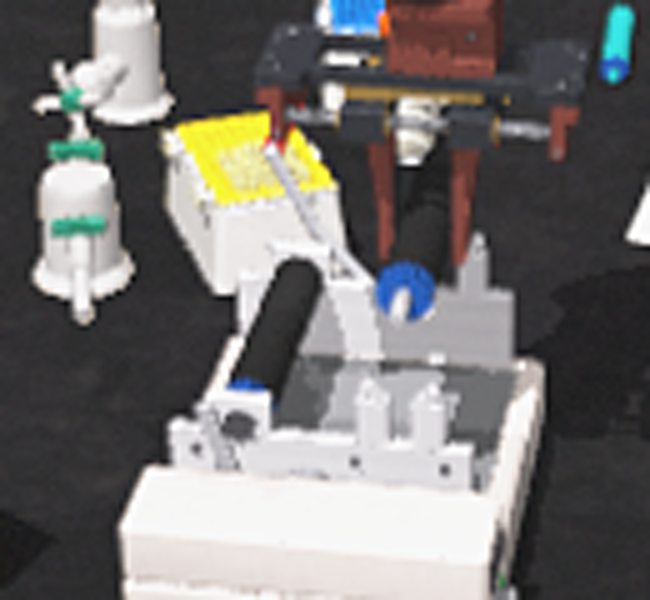

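>>> apply_moves --pt "0 0 0 10 0.5 0 255" --pt "0 0 0 10 0 0 255" --pt "0 0 0 10 0 0 255" --pt "0 0 0 10 0 0 255" --pt "0 0 0 6 0 0 255" --pt "0 0 0 0 0 0 255" --pt "0 0 0 0 0 0 255" --pt "0 0 0 0 0 0 255"

```text
clock: 13.4
ee_pos: [0.5616, 0.1754, 0.0948]
eef_rot: [0.437, 0.556, -0.437, 0.556]
wrist_force: [-0.4, -0.2, -3.2]
opening: 0.0311
```

Run:
```python
from h import *
s=st();snap('scene','s10');
f=snap('wrist','w10');snap('side','sd10')
print([f'{k}:'+str([(round(d['score'],2),np.round(d['position'],4).tolist()) for d in cams.mark_of('side',k)][:2]) for k in('roller_gear_end','roller_plain_end')])
ims=[]
for n,b in(('s10',(100,190,150,250)),('sd10',(210,300,230,330)),('w10',(40,130,220,320))):
  f=cv2.imread('pics/%s.png'%n)[b[0]:b[1],b[2]:b[3]];cv2.imwrite('pics/%sz.png'%n,cv2.resize(f,None,fx=6,fy=6,interpolation=2))
```

```text
{'clock': 13.4, 'qpos': [0.0597, 0.5199, -0.6064, 1.7581, 0.3498, 0.9724, -0.4471], 'ee_pos': [0.5616, 0.1754, 0.0948], 'eef_rot': [0.4375, 0.5556, -0.437, 0.5558], 'wrist_force': [-0.4324, -0.1919, -3.2239], 'torque': [-0.0104, -0.0485, 0.0025], 'opening': 0.0311}
['roller_gear_end:[(0.72, [0.5388, 0.272, 0.1394]), (0.69, [0.5416, -0.5199, 0.0121])]', 'roller_plain_end:[(0.54, [0.583, 0.076, 0.1447]), (0.54, [0.4357, -0.4277, 0.0127])]']
```

View pics/s10z.png

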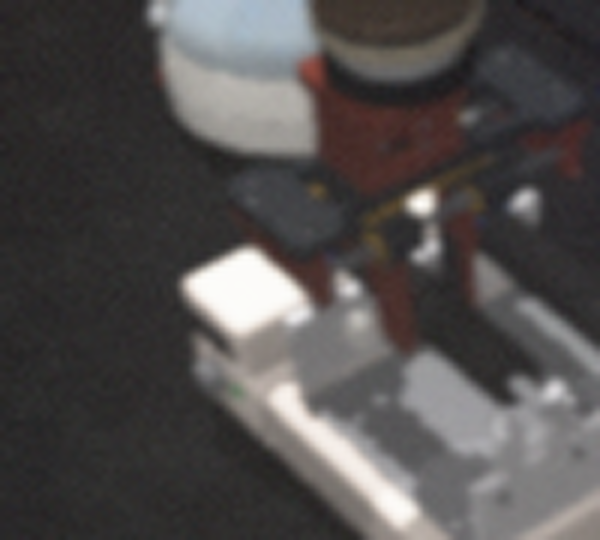

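View pics/sd10z.png

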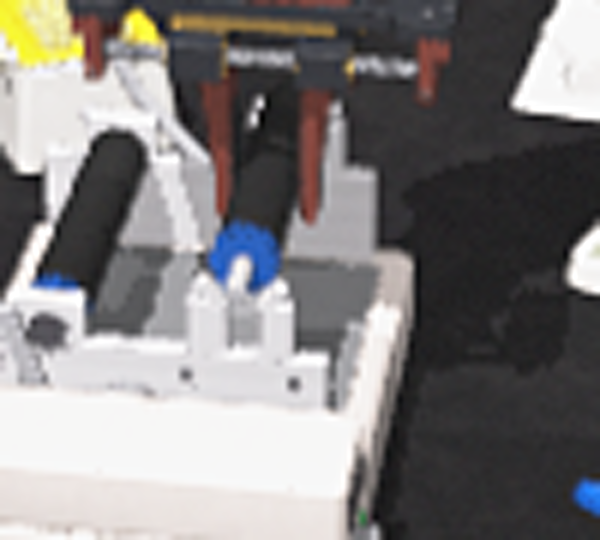

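View pics/w10z.png

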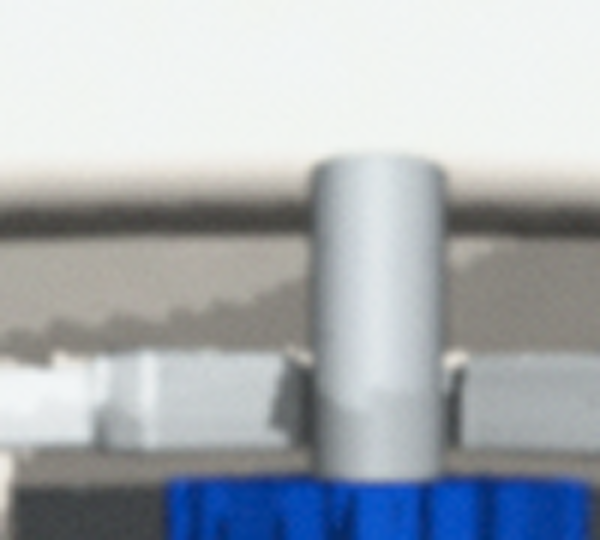

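Run:
```python
from h import *
m=cams.camera_model('wrist');s=st();T=R.from_quat(s['eef_rot']).as_matrix()
for v,z in((115,.14),(98.5,.14),(120,.1433+.015)):
  print(v,T.T@(unproj(m,262,v,z,1)-s['ee_pos'])*1e3)
plan([.5607,.1733,.0948],13.5)
```

```text
{'clock': 13.65, 'qpos': [0.0599, 0.5198, -0.6063, 1.7585, 0.3499, 0.9723, -0.4471], 'ee_pos': [0.5615, 0.1752, 0.0947], 'eef_rot': [0.4374, 0.5555, -0.4372, 0.5558], 'wrist_force': [-0.5728, 0.3277, -3.5004], 'torque': [-0.0204, -0.0851, -0.003], 'opening': 0.0313}
115 [-45.27455089  -9.28937076 -76.88559378]
98.5 [-45.27482113  -9.25301719 -84.47922594]
120 [-63.57388748  -8.16143346 -75.1407771 ]
turn(deg) [ 0.09  0.   -0.03] shift mm in final tool axes [-0.1 -1.2  1.6] in current [-0.1 -1.2  1.6]
```

>>> apply_moves --pt "0 0 0 0 -1 2 255" --pt "0 0 0 5 0 0 255" --pt "0 0 0 5 0 0 255" --pt "0 0 0 5 0 0 255" --pt "0 0 0 5 0 0 255" --pt "0 0 0 5 0 0 255" --pt "0 0 0 5 0 0 255" --pt "0 0 0 0 0 0 255"

```text
clock: 14.45
ee_pos: [0.5607, 0.173, 0.0637]
eef_rot: [0.437, 0.556, -0.437, 0.556]
wrist_force: [0.9, 0.9, -4.1]
opening: 0.0315
```

Run:
```python
from h import *
s=st()
f=snap('wrist','w11');snap('side','sd11');st()
for n,b in(('sd11',(210,300,230,330)),('w11',(40,130,220,320))):
  f=cv2.imread('pics/%s.png'%n)[b[0]:b[1],b[2]:b[3]];cv2.imwrite('pics/%sz.png'%n,cv2.resize(f,None,fx=6,fy=6,interpolation=2))
```

```text
{'clock': 14.45, 'qpos': [0.0493, 0.5549, -0.5889, 1.7866, 0.3777, 0.9151, -0.4672], 'ee_pos': [0.5607, 0.173, 0.0637], 'eef_rot': [0.4372, 0.5558, -0.4374, 0.5555], 'wrist_force': [0.9017, 0.9097, -4.1493], 'torque': [0.0698, -0.3662, -0.0975], 'opening': 0.0315}
{'clock': 14.55, 'qpos': [0.0495, 0.5542, -0.5892, 1.7862, 0.3775, 0.916, -0.4669], 'ee_pos': [0.5607, 0.173, 0.0643], 'eef_rot': [0.4372, 0.5558, -0.4373, 0.5556], 'wrist_force': [0.8672, -0.2641, -3.0709], 'torque': [-0.0618, -0.319, -0.073], 'opening': 0.0313}
```

View pics/w11z.png

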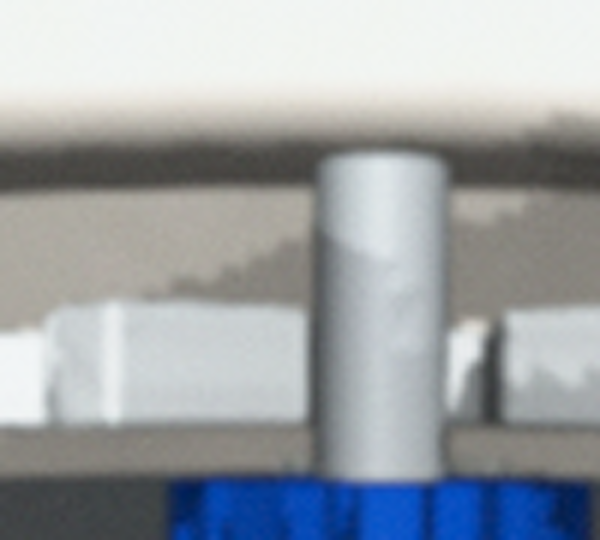

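View pics/sd11z.png

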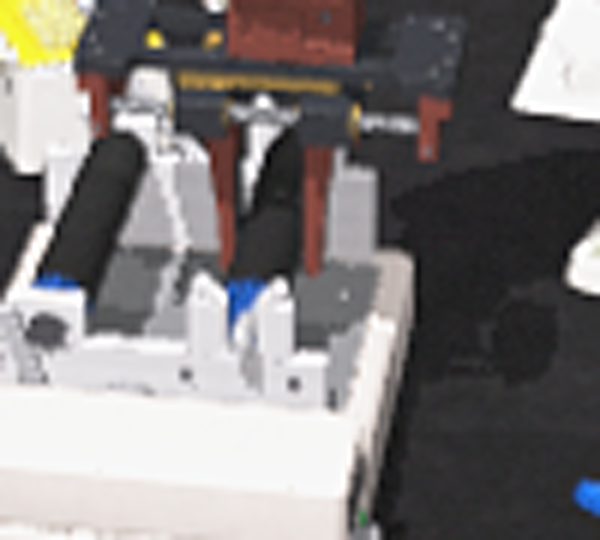

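>>> apply_moves --pt "0 0 0 1.5 0.5 0 255" --pt "0 0 0 1.5 0 0 255" --pt "0 0 0 1.5 0 0 255" --pt "0 0 0 1.5 0 0 255" --pt "0 0 0 1 0 0 255" --pt "0 0 0 0.5 0 0 255" --pt "0 0 0 0 0 0 255" --pt "0 0 0 0 0 0 255"

```text
clock: 15.35
ee_pos: [0.5613, 0.1731, 0.057]
eef_rot: [0.437, 0.556, -0.437, 0.556]
wrist_force: [-0.6, 0.3, -2.4]
opening: 0.0313
```

>>> apply_moves --pt "0 0 0 0.5 0 0 255" --pt "0 0 0 0.5 0 0 255" --pt "0 0 0 0.5 0 0 255" --pt "0 0 0 0.5 0 0 255" --pt "0 0 0 0 0 0 255" --pt "0 0 0 0 0 0 255" --pt "0 0 0 0 0 0 255" --pt "0 0 0 0 0 0 255"

```text
clock: 16.15
ee_pos: [0.5615, 0.1731, 0.0563]
eef_rot: [0.437, 0.555, -0.437, 0.556]
wrist_force: [-4.1, -1.8, 9.2]
opening: 0.0312
```

>>> apply_moves --pt "0 0 0 0 0 0 60" --pt "0 0 0 0 0 0 60" --pt "0 0 0 0 0 0 60" --pt "0 0 0 0 0 0 60" --pt "0 0 0 0 0 0 60" --pt "0 0 0 0 0 0 60" --pt "0 0 0 0 0 0 60" --pt "0 0 0 -5 0 0 60"

```text
clock: 16.95
ee_pos: [0.5608, 0.1729, 0.0595]
eef_rot: [0.437, 0.556, -0.438, 0.555]
wrist_force: [-0.1, 0.5, -0.8]
opening: 0.0675
```

>>> apply_moves --pt "0 0 0 -10 0 0 60" --pt "0 0 0 -20 0 0 60" --pt "0 0 0 -30 0 0 60" --pt "0 0 0 -40 0 0 60" --pt "0 0 0 -40 0 0 60" --pt "0 0 0 -40 0 0 60" --pt "0 0 0 -30 0 0 60" --pt "0 0 0 -10 0 0 60"

```text
clock: 17.75
ee_pos: [0.5623, 0.1741, 0.2845]
eef_rot: [0.439, 0.554, -0.435, 0.557]
wrist_force: [-0.2, 0.5, 0.4]
opening: 0.0672
```

Run:
```python
from h import *
s=st()
for c in('scene','side','wrist'):
  snap(c,c+'12')
  for k in('roller_gear_end','roller_plain_end','roller','handle','keeper_pivot'):print(c,k,[(round(d['score'],2),np.round(d['position'],4).tolist()) for d in cams.mark_of(c,k) if d['position'][1]>0])
for n,b in(('scene12',(110,200,180,300)),('side12',(210,320,205,315)),('wrist12',(0,240,160,480))):
  f=cv2.imread('pics/%s.png'%n)[b[0]:b[1],b[2]:b[3]];k=600//f.shape[0];k=min(k,800//f.shape[1]);cv2.imwrite('pics/%sz.png'%n,cv2.resize(f,None,fx=k,fy=k,interpolation=2))
plan([.561,.172,.2],13.5)
```

```text
{'clock': 17.75, 'qpos': [0.1108, 0.3543, -0.664, 1.5241, 0.2232, 1.3339, -0.3366], 'ee_pos': [0.5623, 0.1741, 0.2845], 'eef_rot': [0.4389, 0.5545, -0.4355, 0.557], 'wrist_force': [-0.1587, 0.4739, 0.424], 'torque': [0.0018, -0.0692, -0.0308], 'opening': 0.0672}
scene roller_gear_end [(0.59, [0.5388, 0.2726, 0.1048]), (0.2, [0.7097, 0.0519, 0.1684])]
scene roller_plain_end [(0.95, [0.5851, 0.0783, 0.106]), (0.74, [0.6463, 0.0342, 0.0757])]
scene roller [(0.69, [0.5617, 0.1755, 0.1044])]
scene handle [(0.63, [0.7083, 0.0507, 0.1662])]
scene keeper_pivot [(0.6, [0.6467, 0.0386, 0.0735]), (0.26, [0.5873, 0.0761, 0.1027])]
side roller_gear_end [(0.67, [0.5417, 0.2697, 0.1023])]
side roller_plain_end [(0.52, [0.5836, 0.0729, 0.1037])]
side roller []
side handle [(0.71, [0.7091, 0.0525, 0.169])]
side keeper_pivot [(0.2, [0.5832, 0.0872, 0.1074])]
wrist roller_gear_end [(0.74, [0.5408, 0.2692, 0.1044])]
wrist roller_plain_end [(0.68, [0.588, 0.0781, 0.1074])]
wrist roller [(0.87, [0.5606, 0.1734, 0.1073])]
wrist handle []
wrist keeper_pivot []
turn(deg) [ 0.1  0.  -0. ] shift mm in final tool axes [79.9 -0.5  1. ] in current [79.9 -0.5  1. ]
```

View pics/scene12z.png

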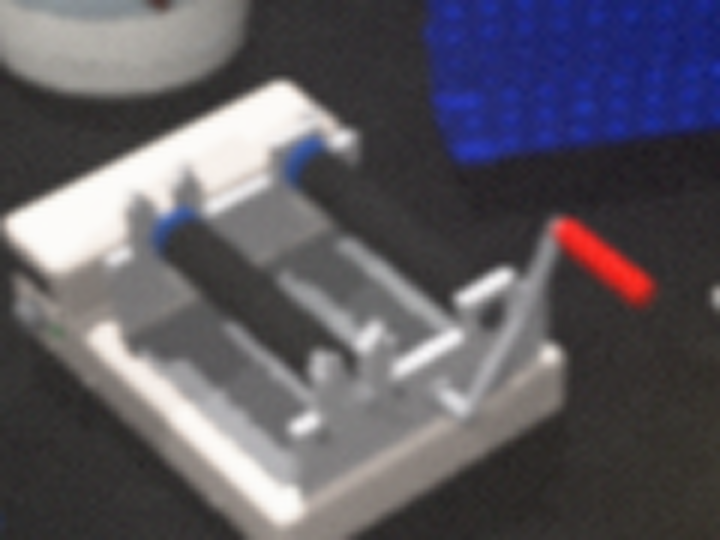

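View pics/side12z.png

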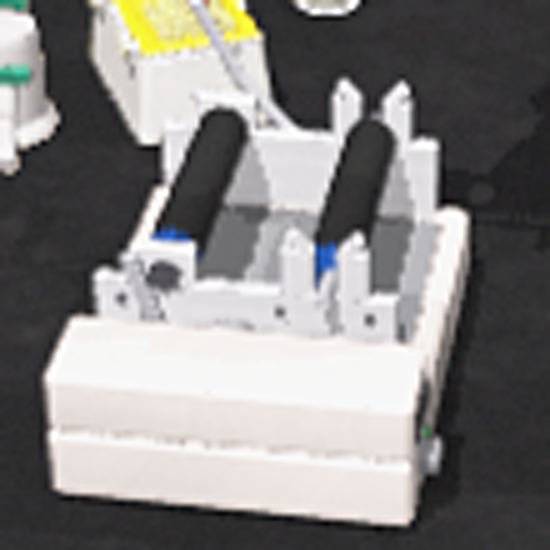

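View pics/wrist12.png

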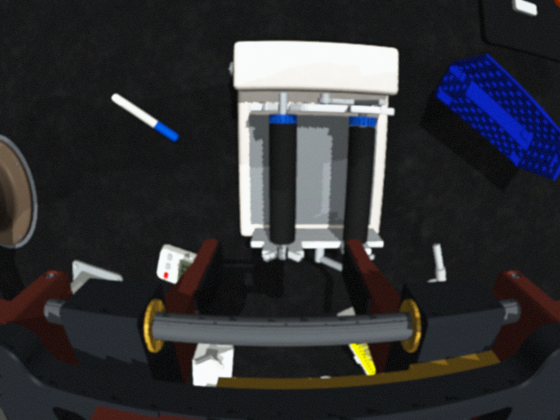

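Run:
```python
from h import *
ms,md=cams.camera_model('scene'),cams.camera_model('side')
def tri(a,b):
    best=None
    for z in np.arange(0,.3,.005):
        p=unproj(ms,*a,z,0);e=np.hypot(*(np.array(proj(md,p,0))-b))
        if best is None or e<best[0]:best=(e,p)
    return best
f=cv2.imread('pics/scene0.png')[130:230,290:390];g=cv2.imread('pics/side0.png')[180:280,180:280]
cv2.imwrite('pics/v.png',cv2.resize(np.hstack([f,g]),None,fx=4,fy=4,interpolation=2))
print(tri((333,168),(206,198)), tri((332,183),(206,235)))
c=np.array([.561,.172]);a=np.radians(13.5);X=np.array([np.cos(a),np.sin(a)]);Y=np.array([-X[1],X[0]])
for x in(.15,.0,-.06):
  p=[*(c+x*X-.15*Y),.15];print(x,p,proj(ms,p,0),proj(md,p,0))
```

```text
(np.float64(11.08045396815914), array([ 0.86204483, -0.0202651 ,  0.105     ])) (np.float64(1.3591068329290215), array([0.88978435, 0.00456975, 0.        ]))
0.15 [np.float64(0.7418722926380374), np.float64(0.0611613165187343), 0.15] (np.float64(288.19242131335886), np.float64(153.75298353338195)) (np.float64(235.17435523897433), np.float64(209.57363564261442))
0.0 [np.float64(0.5960168045783859), np.float64(0.026144511940348503), 0.15] (np.float64(251.13299446442147), np.float64(176.09052439139637)) (np.float64(282.3527676598311), np.float64(212.8342600684476))
-0.06 [np.float64(0.5376746093545253), np.float64(0.012137790108994184), 0.15] (np.float64(235.159044517237), np.float64(185.7188103620236)) (np.float64(301.53191842430067), np.float64(214.15978172635155))
```

View pics/v.png

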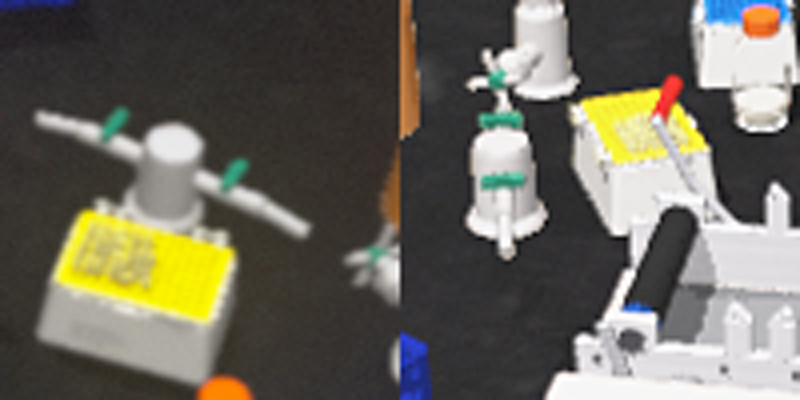

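Run:
```python
from h import *
plan([.742,.061,.122],13.5)
```

```text
turn(deg) [ 0.1  0.  -0. ] shift mm in final tool axes [157.9 149.6 151.2] in current [157.9 149.3 151.4]
```

>>> apply_moves --pt "0 0 0 0 20 20 255" --pt "0 0 0 0 25 25 255" --pt "0 0 0 0 25 25 255" --pt "0 0 0 0 25 25 255" --pt "0 0 0 0 25 25 255" --pt "0 0 0 0 20 20 255" --pt "0 0 0 0 10 10 255" --pt "0 0 0 0 0 0 255"

```text
clock: 19.45
ee_pos: [0.7435, 0.0605, 0.2784]
eef_rot: [0.438, 0.555, -0.438, 0.555]
wrist_force: [-0.6, 0.5, -0.1]
opening: 0.0067
```

Run:
```python
from h import *
st();plan([.742,.061,.122],13.5)
snap('wrist','w13');snap('scene','s13')
```

```text
{'clock': 19.45, 'qpos': [0.1462, 0.6465, -0.5652, 1.0808, 0.3295, 1.4988, -0.113], 'ee_pos': [0.7435, 0.0605, 0.2784], 'eef_rot': [0.4377, 0.5553, -0.4385, 0.5549], 'wrist_force': [-0.6129, 0.4807, -0.0585], 'torque': [-0.0407, -0.0927, -0.0496], 'opening': 0.0067}
turn(deg) [-0.06  0.01  0.07] shift mm in final tool axes [156.4  -1.3  -0.8] in current [156.4  -1.1  -0.8]
```

View pics/w13.png

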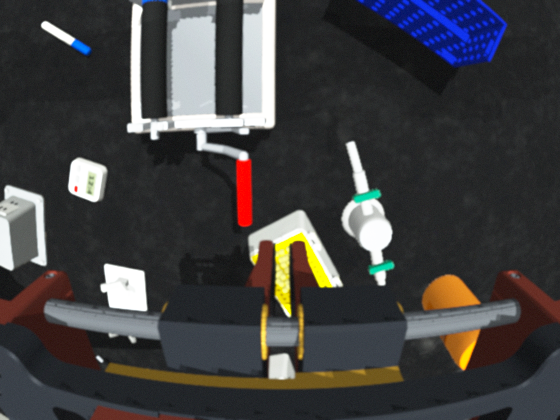

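View pics/s13.png

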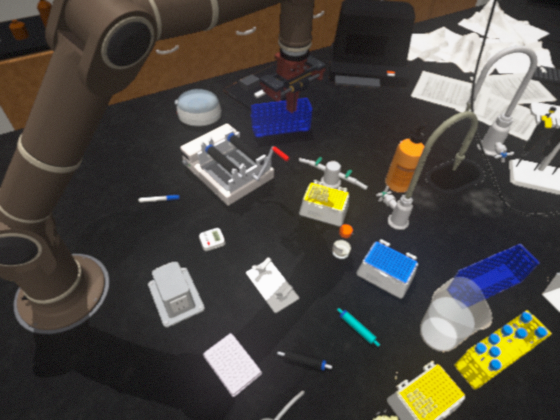

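>>> apply_moves --pt "0 0 0 15 0 0 255" --pt "0 0 0 25 0 0 255" --pt "0 0 0 25 0 0 255" --pt "0 0 0 25 0 0 255" --pt "0 0 0 25 0 0 255" --pt "0 0 0 25 0 0 255" --pt "0 0 0 15 0 0 255" --pt "0 0 0 0 0 0 255"

```text
clock: 20.35
ee_pos: [0.7403, 0.0627, 0.1222]
eef_rot: [0.436, 0.557, -0.438, 0.555]
wrist_force: [-0.7, 0.1, -0.3]
opening: 0.0007
```

Run:
```python
from h import *
st();snap('wrist','w14');f=snap('side','sd14');cv2.imwrite('pics/sd14z.png',cv2.resize(cv2.cvtColor(f[150:270,180:340],cv2.COLOR_RGB2BGR),None,fx=5,fy=5,interpolation=2))
```

```text
{'clock': 20.35, 'qpos': [0.1614, 0.7331, -0.5471, 1.3006, 0.38, 1.2147, -0.1651], 'ee_pos': [0.7403, 0.0627, 0.1222], 'eef_rot': [0.4359, 0.5569, -0.4381, 0.5549], 'wrist_force': [-0.6997, 0.068, -0.2891], 'torque': [-0.0519, -0.0768, 0.0572], 'opening': 0.0007}
```

View pics/w14.png

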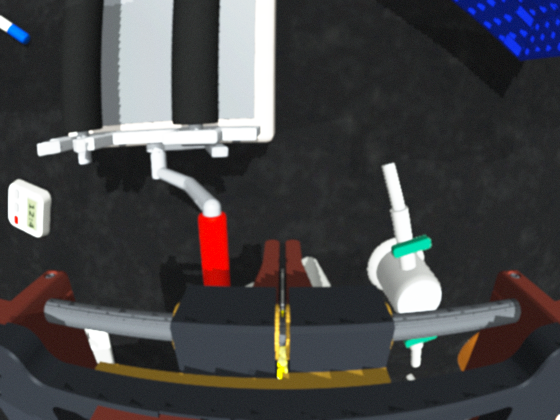

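View pics/sd14z.png

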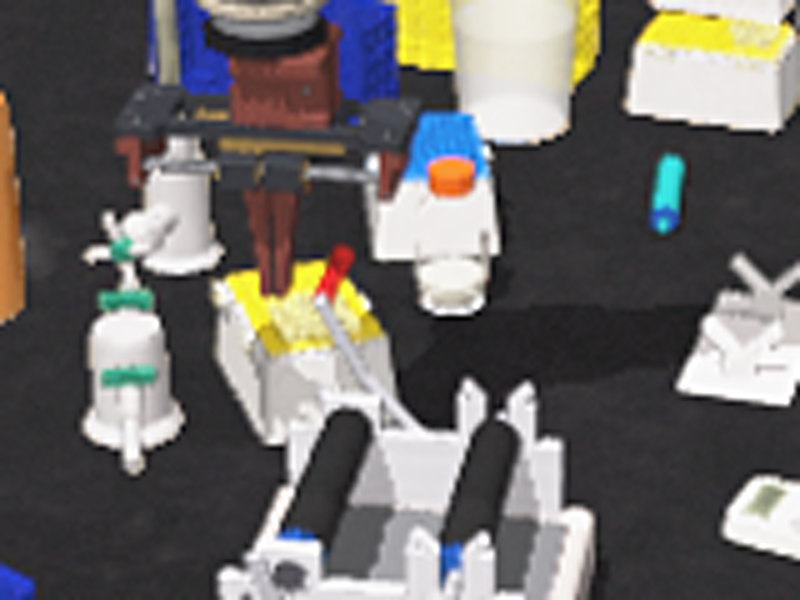

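>>> apply_moves --pt "0 0 0 0 -10 0 255" --pt "0 0 0 0 -10 0 255" --pt "0 0 0 0 -10 0 255" --pt "0 0 0 0 -10 0 255" --pt "0 0 0 0 -10 0 255" --pt "0 0 0 0 -10 0 255" --pt "0 0 0 0 -10 0 255" --pt "0 0 0 0 0 0 255"

```text
clock: 21.25
ee_pos: [0.6727, 0.0454, 0.1249]
eef_rot: [0.437, 0.556, -0.438, 0.555]
wrist_force: [1.0, -0.1, -0.4]
opening: 0.0004
```

Run:
```python
from h import *
st();f=snap('side','sd15');cv2.imwrite('pics/sd15z.png',cv2.resize(cv2.cvtColor(f[150:270,180:340],cv2.COLOR_RGB2BGR),None,fx=5,fy=5,interpolation=2))
```

```text
{'clock': 21.25, 'qpos': [0.2328, 0.619, -0.5737, 1.5041, 0.3569, 1.1256, -0.1742], 'ee_pos': [0.6727, 0.0454, 0.1249], 'eef_rot': [0.4368, 0.5558, -0.4379, 0.5554], 'wrist_force': [1.0243, -0.0986, -0.3877], 'torque': [-0.0034, -0.1004, -0.0338], 'opening': 0.0004}
```

View pics/sd15z.png

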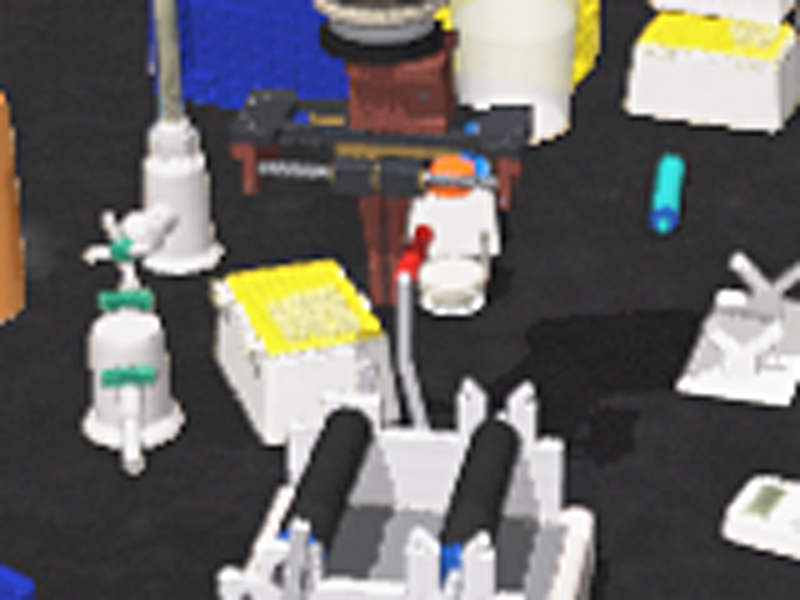

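>>> apply_moves --pt "0 0 0 0 -10 0 255" --pt "0 0 0 0 -10 0 255" --pt "0 0 0 0 -10 0 255" --pt "0 0 0 0 -10 0 255" --pt "0 0 0 0 -8 0 255" --pt "0 0 0 0 -8 0 255" --pt "0 0 0 0 -5 0 255" --pt "0 0 0 0 0 0 255"

```text
clock: 22.1
ee_pos: [0.6144, 0.0314, 0.1251]
eef_rot: [0.437, 0.556, -0.437, 0.556]
wrist_force: [-0.4, -0.8, 0.2]
opening: 0.0004
```

Run:
```python
from h import *
st();f=snap('side','sd16');cv2.imwrite('pics/sd16z.png',cv2.resize(cv2.cvtColor(f[150:270,180:340],cv2.COLOR_RGB2BGR),None,fx=5,fy=5,interpolation=2))
print(cams.mark_of('side','handle'))
```

```text
{'clock': 22.1, 'qpos': [0.2945, 0.5262, -0.5975, 1.6619, 0.331, 1.0564, -0.1678], 'ee_pos': [0.6144, 0.0314, 0.1251], 'eef_rot': [0.4372, 0.5556, -0.4375, 0.5557], 'wrist_force': [-0.4089, -0.8039, 0.2181], 'torque': [0.0421, -0.1418, 0.0406], 'opening': 0.0004}
[{'position': [0.5868, 0.0236, 0.1712], 'score': 0.68}]
```

View pics/sd16z.png

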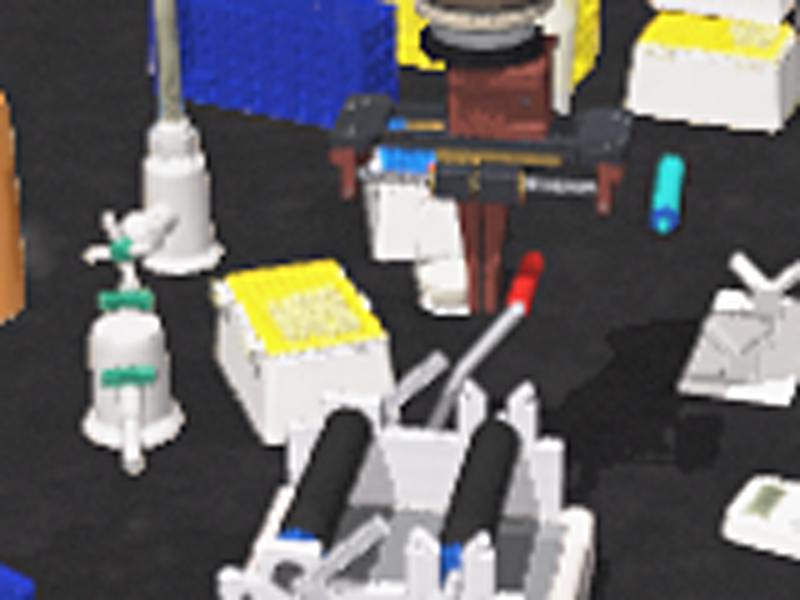

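>>> apply_moves --pt "0 0 0 0 0 0 255" --pt "0 0 0 0 0 0 255" --pt "0 0 0 0 0 0 255" --pt "0 0 0 0 0 0 255" --pt "0 0 0 0 0 0 255" --pt "0 0 0 0 0 0 255" --pt "0 0 0 0 0 0 255" --pt "0 0 0 0 0 0 255"

```text
clock: 23.0
ee_pos: [0.615, 0.0318, 0.125]
eef_rot: [0.437, 0.556, -0.437, 0.556]
wrist_force: [-0.0, 0.1, -0.1]
opening: 0.0003
```

Run:
```python
from h import *
st();f=snap('side','sd17');cv2.imwrite('pics/sd17z.png',cv2.resize(cv2.cvtColor(f[180:300,200:360],cv2.COLOR_RGB2BGR),None,fx=5,fy=5,interpolation=2))
print(cams.mark_of('side','handle'))
s=arm.state()
plan([.538,.012,.24],13.5)
```

```text
{'clock': 23.0, 'qpos': [0.2939, 0.5272, -0.5975, 1.6607, 0.3311, 1.0565, -0.1679], 'ee_pos': [0.615, 0.0318, 0.125], 'eef_rot': [0.4373, 0.5557, -0.4373, 0.5557], 'wrist_force': [-0.0144, 0.0759, -0.0511], 'torque': [-0.0097, -0.07, -0.0131], 'opening': 0.0003}
[{'position': [0.5382, 0.0119, 0.1054], 'score': 0.8}]
turn(deg) [ 0.1  0.  -0. ] shift mm in final tool axes [-115.   -79.5    1.2] in current [-115.   -79.5    1.1]
```

View pics/sd17z.png

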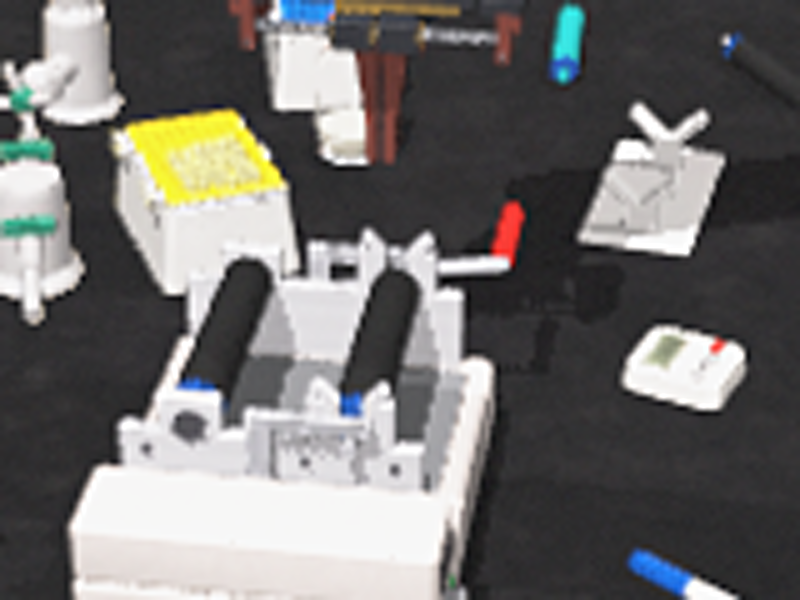

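>>> apply_moves --pt "0 0 0 -20 0 0 255" --pt "0 0 0 -20 -10 0 255" --pt "0 0 0 0 -25 0 255" --pt "0 0 0 0 -25 0 255" --pt "0 0 0 0 -20 0 255" --pt "0 0 0 20 0 0 255" --pt "0 0 0 20 0 0 255" --pt "0 0 0 20 0 0 255"

```text
clock: 23.9
ee_pos: [0.5374, 0.0127, 0.1047]
eef_rot: [0.438, 0.555, -0.437, 0.556]
wrist_force: [0.1, 0.3, -0.7]
opening: 0.0005
```

>>> apply_moves --pt "0 0 0 10 0 0 255" --pt "0 0 0 3 0 0 255" --pt "0 0 0 1 0 0 255" --pt "0 0 0 1 0 0 255" --pt "0 0 0 1 0 0 255" --pt "0 0 0 0 0 0 255" --pt "0 0 0 0 0 0 255" --pt "0 0 0 0 0 0 255"

```text
clock: 24.7
ee_pos: [0.5374, 0.0129, 0.0892]
eef_rot: [0.437, 0.556, -0.437, 0.556]
wrist_force: [-0.8, 0.6, -0.2]
opening: 0.0004
```

>>> apply_moves --pt "0 0 0 1.5 0 0 255" --pt "0 0 0 1.5 0 0 255" --pt "0 0 0 1.5 0 0 255" --pt "0 0 0 1.5 0 0 255" --pt "0 0 0 1 0 0 255" --pt "0 0 0 1 0 0 255" --pt "0 0 0 0 0 0 255" --pt "0 0 0 0 0 0 255"

```text
clock: 25.5
ee_pos: [0.5372, 0.013, 0.0809]
eef_rot: [0.437, 0.556, -0.437, 0.556]
wrist_force: [-0.4, -0.2, -0.2]
opening: 0.0003
```

>>> apply_moves --pt "0 0 0 0.7 0 0 255" --pt "0 0 0 0.7 0 0 255" --pt "0 0 0 0.7 0 0 255" --pt "0 0 0 0.7 0 0 255" --pt "0 0 0 0 0 0 255" --pt "0 0 0 0 0 0 255" --pt "0 0 0 0 0 0 255" --pt "0 0 0 0 0 0 255"

```text
clock: 26.3
ee_pos: [0.5374, 0.0129, 0.079]
eef_rot: [0.437, 0.555, -0.437, 0.556]
wrist_force: [-3.6, 0.1, 8.4]
opening: 0.0002
```

>>> apply_moves --pt "0 0 0 -5 0 0 255" --pt "0 0 0 -20 0 0 255" --pt "0 0 0 -30 0 0 255" --pt "0 0 0 -40 0 0 255" --pt "0 0 0 -40 0 0 255" --pt "0 0 0 -30 20 20 255" --pt "0 0 0 0 -20 20 255" --pt "0 0 0 0 -20 20 255"

```text
clock: 27.1
ee_pos: [0.5326, -0.0503, 0.2441]
eef_rot: [0.438, 0.555, -0.436, 0.556]
wrist_force: [-0.1, -0.9, -0.2]
opening: 0.0007
```

>>> apply_moves --pt "0 0 0 0 -10 30 255" --pt "0 0 0 0 0 30 255" --pt "0 0 0 0 0 20 255" --pt "0 0 0 0 0 0 255" --pt "0 0 0 0 0 0 255" --pt "0 0 0 0 0 0 255" --pt "0 0 0 0 0 0 255" --pt "0 0 0 0 0 0 255"

```text
clock: 27.9
ee_pos: [0.541, -0.1292, 0.2433]
eef_rot: [0.437, 0.556, -0.437, 0.556]
wrist_force: [0.2, -0.1, -0.2]
opening: 0.0004
```

Run:
```python
from h import *
s=st()
for c in('scene','side','wrist'):
  snap(c,c+'20')
  for k in('roller_gear_end','roller_plain_end','roller','handle'):print(c,k,[(round(d['score'],2),np.round(d['position'],4).tolist()) for d in cams.mark_of(c,k) if d['position'][1]>-.05])
for n,b in(('scene20',(110,200,180,300)),('side20',(210,320,205,315))):
  f=cv2.imread('pics/%s.png'%n)[b[0]:b[1],b[2]:b[3]];k=min(600//f.shape[0],800//f.shape[1]);cv2.imwrite('pics/%sz.png'%n,cv2.resize(f,None,fx=k,fy=k,interpolation=2))
```

```text
{'clock': 27.9, 'qpos': [0.6209, 0.3113, -0.6003, 1.6619, 0.185, 1.2255, 0.2188], 'ee_pos': [0.541, -0.1292, 0.2433], 'eef_rot': [0.4369, 0.5559, -0.4368, 0.5561], 'wrist_force': [0.1918, -0.0605, -0.2388], 'torque': [-0.0022, -0.0977, 0.0221], 'opening': 0.0004}
scene roller_gear_end [(0.46, [0.5377, 0.2699, 0.1061])]
scene roller_plain_end []
scene roller [(0.52, [0.561, 0.1766, 0.1045])]
scene handle [(0.53, [0.5378, 0.0084, 0.1012])]
side roller_gear_end [(0.86, [0.5439, 0.2697, 0.1013])]
side roller_plain_end [(0.68, [0.5848, 0.07, 0.103])]
side roller [(0.67, [0.5614, 0.1759, 0.1061])]
side handle [(0.55, [0.5374, 0.0123, 0.1048])]
wrist roller_gear_end []
wrist roller_plain_end [(0.41, [0.5856, 0.0729, 0.105])]
wrist roller [(0.41, [0.5846, 0.0771, 0.1081])]
wrist handle [(0.57, [0.5384, 0.007, 0.1031])]
```

View pics/scene20z.png

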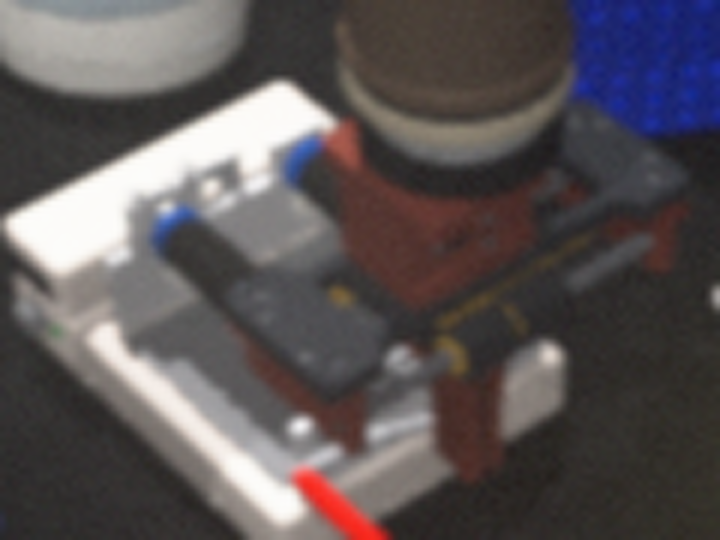

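View pics/side20z.png

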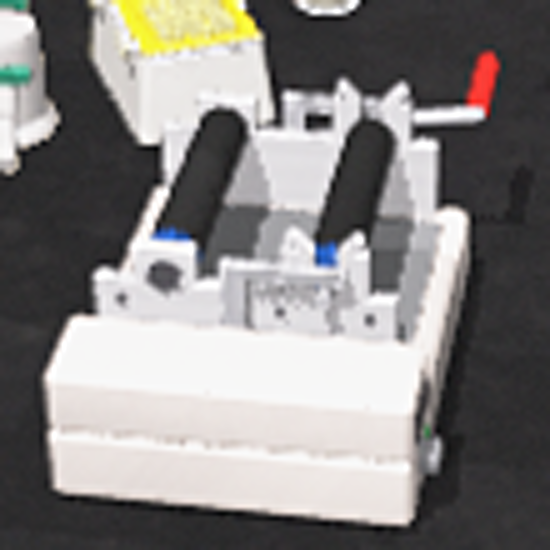

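View pics/wrist20.png

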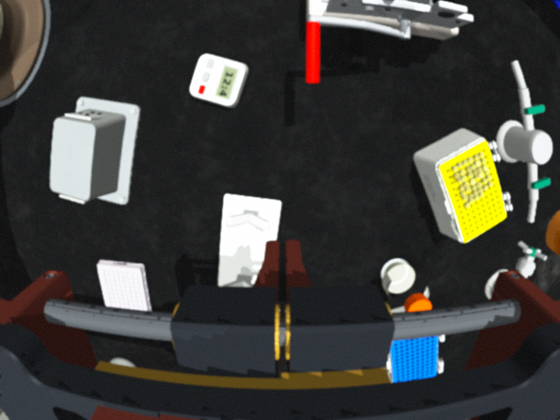

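The side view shows the roller in both slots. The hooks lie over both axle ends and the red handle is down (about (485, 80) in the zoomed view). The arm touches nothing and the bystander items look unmoved, so I'm handing in.

```bash
python3 -c "
from h import *
print(workorder.hand_in())"
```

```text
the job is handed in; nothing more can be done
None
```

The black roller is in the two front slots of the mixer, blue gear at the drive-box end. The keeper lever is swung fully down over both axle ends, and I handed the job in at about 28 s on the robot's clock.

**First grasp failed.** The real fingertips sit about 30 mm behind the reported TCP, so the fingers shut on top of the roller, pressing with about 19 N. I saw this in the wrist and side pictures, lowered that much further, and the second grasp held (opening 31 mm).

**Placing:** Lowering the roller gave a firm stop at the height expected for the slot bottoms. After release, the networks put both axle ends at z of about 102 to 107 mm, against 105 mm nominal.

**Lever:** I pushed it past centre with the shut fingers and it fell shut by itself. I then pressed the handle with about 8 N and it met a firm stop. The networks put it at z of 101 to 105 mm, against 105 mm for locked.

**Last checks:**
- **Side view:** the hooks lie over both seated ends.
- **Scene view:** the arm partly hid the mixer, and the plain end was not detected there.
- **Wrist view:** the gear end was not detected there. Its one mid-roller reading was off, as only the plain end was in view.
- **Bystander items:** the timer, tip box and bottle look unmoved; I did not measure them.

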